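# Stack the filter press plates on a reclined pin holder

### The job

Assemble the small filter press: thread the windowed spacer frame over both pins of the reclined holder and slide it fully home on the bed, then thread the solid cover plate with the same hole spacing over the pins and slide it fully home flat on the frame. Let go of both, and leave the spare plate with the closer holes and everything else on the bench where it is.

Things in the scene. Friction and masses are not known exactly. Their poses are not given: they have to be found in the camera images.
- bed: The holder's tilted bed: steel bar 46 mm (x) by 210 mm (y), 14 mm thick, plates overhang its long sides by 5 mm. Origin: middle of its top face, 125 mm above the table; z is square to that face and parallel to the pins, leaning 30 degrees from vertical, mostly away from the robot; y is level, along the row of pins; x runs down the slope, away from the robot. Fixed.
- pins_nominal (a point): Point fixed to the bed at its x = 0, y = 0, z = 50 mm. Two rigid parallel steel pins, 12 mm thick, 130 mm apart along bed y, stand at bed x = 0 with tips 50 mm above the bed face, the last 3 mm tapering to 6 mm. They share a cross bar clamped by hand: the pair's middle lies anywhere within 10 mm of this point along bed y, not reported (find it by feel or sight).
- holder: The whole steel stand: flat foot 150 x 230 x 14 mm with two cheeks that carry the bed, fixed to the table. Origin at the centre of the foot's underside, straight below the bed's origin; z up, y along the bed.
- frame: Spacer frame: an aluminium plate 180 x 56 x 14 mm, about 0.26 kg, with two round 14.5 mm through holes on its long centre line, 65 mm either side of its middle, and a rectangular window 80 x 28 mm in its middle. Origin at its very middle; x along its length, y across, z through its thickness. Starts flat on the table; faces and ends alike. When home its origin is 7 mm above the bed face.
- cover: Cover plate: an aluminium plate 180 x 56 x 14 mm, about 0.36 kg, solid but for two round 14.5 mm through holes on its long centre line, 65 mm either side of its middle. Origin at its very middle; x along its length, y across, z through its thickness. Starts flat on the table; faces and ends alike. When home on the frame its origin is 21 mm above the bed face.
- spare: Spare plate that does not fit, to be left alone: an aluminium plate 180 x 56 x 14 mm, solid but for two round 14.5 mm through holes on its long centre line, 40 mm either side of its middle. Origin at its very middle; x along its length, y across, z through its thickness. Starts flat on the table; faces and ends alike.
- wrench: Bystander: steel wrench, 140 mm long, lying on the table. Origin on its underside.
- bottle: Bystander: amber bottle, 70 mm across, 170 mm tall. Origin at the centre of its underside.
- beaker: Bystander: glass beaker, 80 mm across, 100 mm tall. Origin at the centre of its underside.
- jar: Bystander: clear jar, 70 mm across, 80 mm tall. Origin at the centre of its underside.
- cup1: Bystander: brass centrifuge cup, 68 mm across, 78 mm tall, beyond the holder. Origin at the centre of its underside.
- cup2: Bystander: brass centrifuge cup, 68 mm across, 78 mm tall, on the right. Origin at the centre of its underside.

How it is judged:
By the outcome, as a careful person would: the job done as asked, in the order asked, and still so for the second after the job is handed in, with the robot touching nothing.
It also fails if it takes over 70 s, if anything falls off the work surface, if the arm or the gripper's body presses on something with over 40 N, if the wrist force passes 120 N, or if a joint passes its speed limit or range.

### The arm

A 7-joint arm with a two-finger parallel gripper is mounted at the origin on the work surface. World frame = base frame: x ahead of the robot, y to its left, z up, the work surface at z = 0. Lengths are in m, angles in rad, forces in N, time in s.
With the tool pointing down it reaches from about 0.4 to 0.85 m from the base axis. Payload 4.5 kg.
Tool frame: the origin (TCP) lies at the very end of the fingers, on their centre line; the grasp point (between the pads) lies behind it (r.grip_depth is the z of the grasp point in the tool frame, in m); z points along the fingers, y is the direction in which the jaws open and shut (so a half turn about z gives the same grasp; the last joint's range is limited). The gripper opens to 88 mm and grips with 3 to 60 N. Pads are 18 mm wide; open, the fingers measure 123 mm over their backs; the gripper's body (75 mm by 187 mm) begins 45 mm behind the grasp point.
Start: joints at [-1.277, 0.689, -0.195, 1.565, 0.157, 0.902, -0.215], TCP at [0.161, 0.604, 0.212] pointing down, gripper open.
Joint ranges: [-3.01, 3.01], [-0.46, 2.08], [-1.47, 1.51], [0.13, 2.56], [-1, 4.14], [0.04, 2.09], [-2.66, 2.66]. Speed limits (rad/s): [2.57, 2.57, 3.14, 3.14, 3.14, 3.14, 3.14].

### API

Orientations are given as a unit quaternion [x, y, z, w].
In Python, from plant import sensors, cams, r gives the robot as it stands. The module is installed in compiled form; this text tells all that it offers.
- The arm moves only by the tool drive_tool, never from a script. Its argument "series" is a list that holds one entry, the list of rows, each a list of 5 numbers: the shift along the world's x, y, z in mm, then the turn about the world's z in rad, then the finger opening in mm, from 0 to 88.1. A call has 1 to 10 rows; each row shifts and turns the commanded pose from where the row before left it; what a row does not reach is not made up. A row lasts 1/10 s, in which the tool goes at most 50 mm and 8.59 degrees, less where a joint would pass 70% of its speed; a pose out of reach is approached as far as the arm can. A call with a gripper value outside its range is refused whole. The fingers move at their own pace and stop on an object; "force" is the grip in N (left out, the last holds). Time passes only in rows, so rows that do not move let the fingers close. It gives the time, the measured TCP pose, the force and the opening at its end, in the units of the state.
- sensors.get_state(): the state, without advancing time (a new reading comes with each control period).
- cams.snapshot(name): name is "side" or "top" or "wrist"; returns the picture (420x560x3 uint8, blue, green, red); there is no depth.
- cams.camera_model(name): a dict with "fx", "fy", "cx", "cy" (pixels), "camera_from_world" (4x4, takes a point from world to camera coordinates). Camera axes: x right, y down, z forward; pixel columns grow to the right and rows downward; lengths in m; the calibration is good to about 2 mm. A picture is of the moment at which its call begins: read the wrist's pose just before it. camera_model takes no time and is no camera call; for the wrist camera it gives the pose at the moment of the call.
- r.finish_job(): hands the job in, once; it reports no verdict.
Trained networks look in the newest picture that a camera, given by its name, has taken for a name from the list of things; names that differ only in an ending like _2 or _b are one class to them, and where a whole thing is asked for, a point or a joint stands for the part that bears it (a point fixed in the world has none). Each returns a list of dicts, best first, with "confidence" (0 to 1); they miss things now and then, are a little off and sometimes report something else, mostly with a low value. They report only what shows in the picture. A call takes as long as a camera call.
- cams.trace(camera, name): "mask" (420x560 bool, what is visible of it) and "at" ([column, row] in pixels, amid what is visible of it).
- cams.mark_of(camera, name): "at" ([column, row] in pixels: a listed point, or the origin of a listed thing).
The state is a dict: "clock": time; "q": joint angles; "qd": joint speeds; "joint_torque": joint torques, N m; "tool_pos": TCP position; "eef_rot": TCP orientation; "contact_force": force on the tool from outside, world axes, zero at the start; "moment": the same for the moment, N m; "opening": opening from 0.0 (shut) to 1.0 (fully open).
Only numpy, scipy, OpenCV 4.12 (cv2) and the standard library are available. Lean on these libraries where they do the work, as an engineer would, in place of code of your own. Each camera call takes 0.05 s, during which the arm holds its last target.

## Working session

There is one attempt and no reset: what is moved stays moved. The work goes in short steps, Python scripts to look and compute and a tool call to move; the robot and the scene stay as the last step left them, time stands still between calls to the robot, and variables do not carry over. Pictures are saved under pics/ and viewed, and the job is handed in when it is done.

Besides the shell and the picture viewer there is one more tool, called after "Request:" by a JSON object that holds its "method" and its "body". drive_tool: Moves the arm, as the interface text tells. Its arguments: {"type":"object","properties":{"series":{"type":"array","items":{"type":"array","items":{"type":"array","items":{"type":"number"}}}},"force":{"type":"number"}},"required":["series"]}

```bash
ls; mkdir -p pics
cat > h.py <<'E'
import numpy as np, cv2, sys
from plant import sensors, cams, r
def ray(m,uv):
    M=np.array(m["camera_from_world"]);R=M[:3,:3];t=M[:3,3]
    d=R.T@np.array([(uv[0]-m["cx"])/m["fx"],(uv[1]-m["cy"])/m["fy"],1.]);c=-R.T@t
    return c,d
def atz(m,uv,z):
    c,d=ray(m,uv);return c+d*(z-c[2])/d[2]
def proj(m,p):
    M=np.array(m["camera_from_world"]);q=M[:3,:3]@np.asarray(p)+M[:3,3]
    return np.array([m["fx"]*q[0]/q[2]+m["cx"],m["fy"]*q[1]/q[2]+m["cy"]])
E
cat > a.py <<'E'
from h import *
np.set_printoptions(precision=4,suppress=True)
print(sensors.get_state(), r.grip_depth)
for c in ["top","side","wrist"]:
    m=cams.camera_model(c);print(c,m["fx"],-np.array(m["camera_from_world"])[:3,:3].T@np.array(m["camera_from_world"])[:3,3],np.array(m["camera_from_world"])[2,:3])
    im=cams.snapshot(c);cv2.imwrite(f"pics/{c}0.png",im)
    if c=="wrist":continue
    for n in ["frame","cover","spare","holder","bed","pins_nominal"]:
        for k in cams.mark_of(c,n)[:2]: print(c,n,k["at"],round(k["confidence"],2))
E
python3 a.py
```

```text
pics
{'clock': 0.0, 'q': array([-1.2772,  0.69  , -0.1945,  1.5664,  0.1573,  0.9025, -0.2151]), 'qd': array([-0.0005,  0.0009, -0.0015, -0.0011, -0.0004,  0.0006,  0.0005]), 'joint_torque': array([ -0.0008, -52.7542,  -1.2671, -15.3424,  -0.0527,   0.0064,
         0.0002]), 'tool_pos': array([0.1604, 0.6034, 0.2116]), 'eef_rot': array([ 0.1295,  0.9916, -0.0009, -0.    ]), 'contact_force': array([-0.2293, -0.2926, -0.0016]), 'moment': array([-0.0146,  0.0347, -0.0133]), 'opening': 1.0018652976502613} -0.0187
top 542.889745086714 [ 0.52   -0.0862  1.7386] [ 0.081   0.0166 -0.9966]
top cover [205.3, 254.0] 0.66
top spare [254.6, 266.6] 0.56
top holder [339.5, 242.2] 0.8
top bed [344.7, 245.2] 0.73
top pins_nominal [344.2, 232.1] 0.86
side 523.5958277312795 [ 0.1516 -0.8173  1.0663] [ 0.3784  0.5829 -0.7191]
side frame [174.4, 167.4] 0.92
side cover [193.7, 196.9] 0.71
side spare [203.2, 240.5] 0.82
side spare [290.8, 252.5] 0.61
side holder [283.7, 301.3] 0.59
side bed [283.5, 271.0] 0.85
side bed [194.9, 195.6] 0.32
side pins_nominal [291.9, 253.5] 0.92
wrist 309.06336884960376 [0.0962 0.6194 0.3856] [ 0.2481 -0.0661 -0.9665]
```

View pics/top0.png

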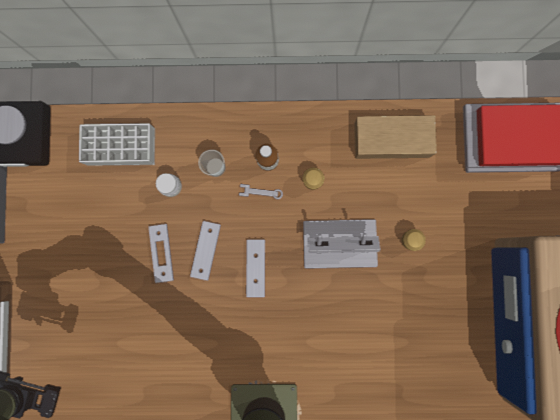

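View pics/side0.png

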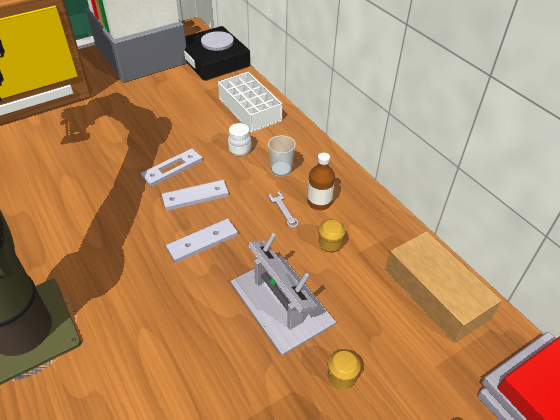

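View pics/wrist0.png

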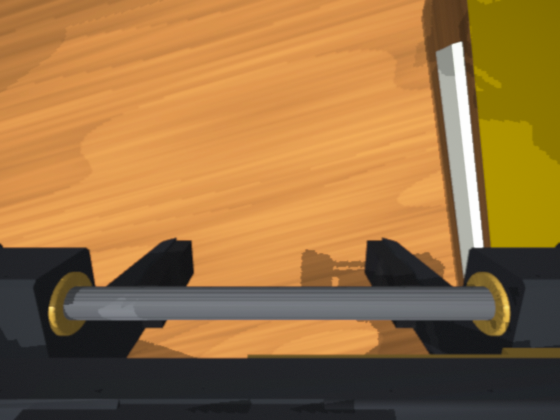

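```bash
cat > b.py <<'E'
from h import *
np.set_printoptions(precision=4,suppress=True)
for c in ["top","side"]:
    m=cams.camera_model(c);im=cams.snapshot(c)
    for n in ["frame","cover","spare","bed"]:
        for k in cams.trace(c,n)[:2]:
            mk=k["mask"].astype(np.uint8)
            cs,_=cv2.findContours(mk,0,2);ct=max(cs,key=cv2.contourArea)
            if n!="bed":
                P=np.array([atz(m,p[0],0.014 )[:2]*1000 for p in ct],np.float32)
                print(c,n,round(k["confidence"],2),k["at"],cv2.minAreaRect(P), P.mean(0))
            else: print(c,n,k["confidence"],k["at"])
im=cv2.imread("pics/top0.png")
cv2.imwrite("pics/top_h.png",cv2.resize(im[200:290,290:400],None,fx=7,fy=6.6,interpolation=cv2.INTER_CUBIC))
cv2.imwrite("pics/top_p.png",cv2.resize(im[210:310,140:280],None,fx=5.6,fy=5.6,interpolation=cv2.INTER_CUBIC))
E
python3 b.py
```

```text
top frame 0.95 [157.0, 253.2] ((510.93524169921875, 324.453125), (180.35153198242188, 59.56211471557617), 7.685487747192383) [510.9824 326.0673]
top frame 0.26 [253.0, 268.7] ((460.5456848144531, 26.80487060546875), (63.381107330322266, 175.96597290039062), 89.55232238769531) [468.4193  34.2106]
top cover 0.66 [203.5, 251.2] ((518.1608276367188, 183.21498107910156), (58.53083419799805, 179.77394104003906), 76.88478088378906) [514.6725 184.1653]
top spare 0.8 [254.6, 267.7] ((461.9600830078125, 24.20112419128418), (56.487205505371094, 174.1708984375), 87.4952392578125) [488.139   18.5768]
top bed 0.94 [344.2, 247.5]
top bed 0.35 [210.3, 162.5]
side frame 0.72 [168.1, 166.2] ((509.25982666015625, 318.5797119140625), (186.95498657226562, 71.03153228759766), 7.296233177185059) [501.4633 315.8265]
side cover 0.94 [194.9, 195.2] ((520.2312622070312, 178.80638122558594), (77.70873260498047, 183.04808044433594), 76.66877746582031) [522.5071 176.1558]
side spare 0.67 [202.7, 236.6] ((461.4598388671875, 20.109661102294922), (71.1316909790039, 184.619873046875), 89.24639892578125) [456.6096  18.9196]
side spare 0.24 [320.1, 184.1] ((859.074462890625, 40.452545166015625), (240.10931396484375, 76.4870376586914), 46.909156799316406) [849.9609  30.4208]
side bed 0.85 [283.7, 274.5]
```

View pics/top_h.png

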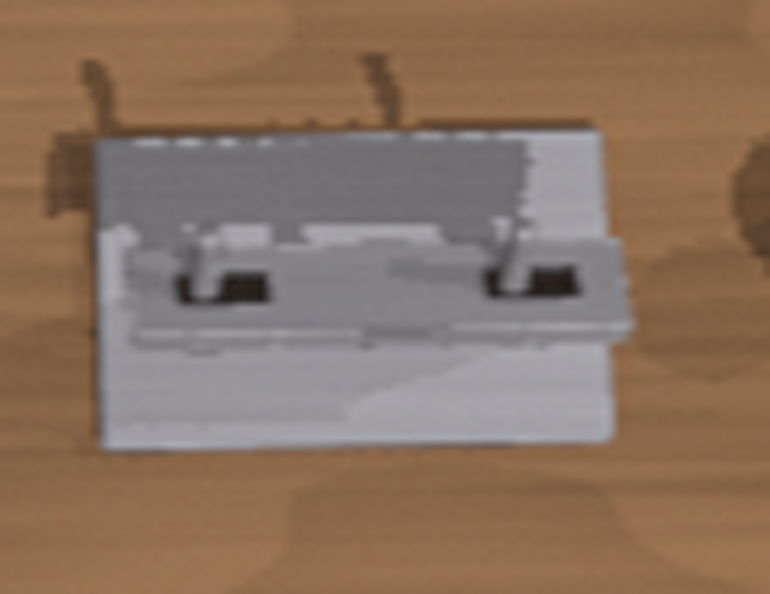

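View pics/top_p.png

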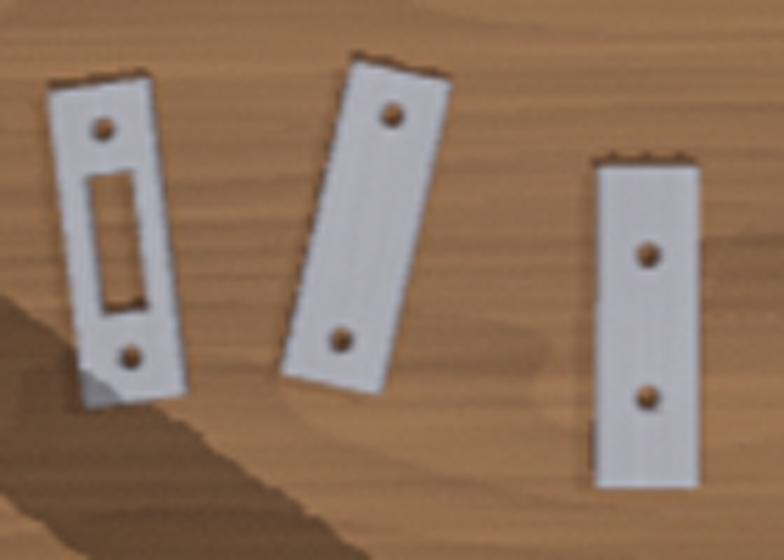

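```bash
cat > c.py <<'E'
from h import *
im=cv2.imread("pics/side0.png")
cv2.imwrite("pics/side_h.png",cv2.resize(im[225:360,220:350],None,fx=4.4,fy=4.4,interpolation=cv2.INTER_CUBIC))
np.set_printoptions(precision=4,suppress=True)
m=cams.camera_model("top")
# foot corners in crop px
for u,v in [(97,140),(600,131),(612,440),(105,448)]:
    print(atz(m,((u+.5)/7+290-.5,(v+.5)/6.6+200-.5),0.014))
E
python3 c.py
```

```text
[ 0.6078 -0.1314  0.014 ]
[ 0.6096 -0.3592  0.014 ]
[ 0.462  -0.3609  0.014 ]
[ 0.4603 -0.133   0.014 ]
```

View pics/side_h.png

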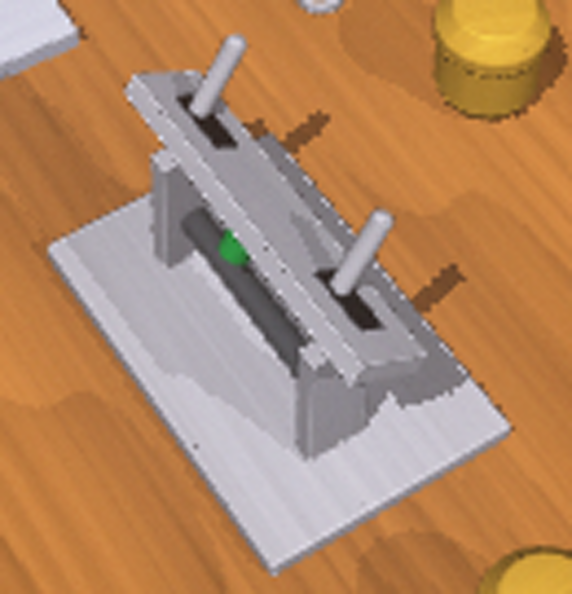

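```bash
cat > c.py <<'E'
from h import *
np.set_printoptions(precision=4,suppress=True)
mt=cams.camera_model("top");ms=cams.camera_model("side")
for z in (0.168,):
  for u,v in [(234,42),(380,218)]:
    print("side",atz(ms,((u+.5)/4.4+220-.5,(v+.5)/4.4+225-.5),z))
  for u,v in [(207,238),(515,230)]:
    print("top",atz(mt,((u+.5)/7+290-.5,(v+.5)/6.6+200-.5),z))
E
python3 c.py
```

```text
side [ 0.559  -0.1724  0.168 ]
side [ 0.5601 -0.3025  0.168 ]
top [ 0.5565 -0.1721  0.168 ]
top [ 0.5587 -0.2988  0.168 ]
```

Request:
{"method": "drive_tool", "body": {"series": [[[35,-28,9,-0.06,88],[35,-28,9,-0.06,88],[35,-28,9,-0.06,88],[35,-28,9,-0.06,88],[35,-28,9,-0.06,88],[35,-28,9,-0.06,88],[35,-28,9,-0.06,88],[35,-28,9,-0.06,88],[35,-28,9,-0.06,88],[35,-28,9,-0.06,88]]], "force": 30}}

```text
clock: 2.25
tool_pos: [0.5118, 0.3227, 0.303]
eef_rot: [0.418, 0.909, 0.0, 0.0]
contact_force: [0.5, 0.7, -1.1]
opening: 0.998
```

Request:
{"method": "drive_tool", "body": {"series": [[[3,-48,0,-0.06,88],[3,-48,0,-0.06,88],[3,-48,0,-0.06,88],[3,-48,0,-0.06,88],[3,-48,0,-0.06,88],[3,-48,0,-0.06,88],[3,-48,0,-0.06,88],[3,-48,0,-0.06,88],[3,-48,0,-0.06,88],[3,-48,0,-0.07,88]]]}}

```text
clock: 3.25
tool_pos: [0.5405, -0.1578, 0.3027]
eef_rot: [0.671, 0.741, 0.0, 0.0]
contact_force: [1.0, -1.0, -0.5]
opening: 0.997
```

Request:
{"method": "drive_tool", "body": {"series": [[[0,-45,0,-0.05,88],[0,-45,0,-0.05,88],[0,-40,0,0,88],[0,0,0,0,88],[0,0,0,0,88]]]}}

```text
clock: 3.75
tool_pos: [0.5402, -0.2866, 0.3022]
eef_rot: [0.707, 0.707, 0.0, -0.0]
contact_force: [0.8, 0.4, -0.2]
opening: 1.001
```

```bash
cat > d.py <<'E'
from h import *
np.set_printoptions(precision=4,suppress=True)
m=cams.camera_model("wrist");im=cams.snapshot("wrist");cv2.imwrite("pics/w1.png",im)
import pickle;pickle.dump(m,open("w1.pkl","wb"))
for n in ["pins_nominal","bed","holder"]:
    for k in cams.mark_of("wrist",n)[:1]: print(n,k["at"],k["confidence"])
for p in [(0.559,-0.172,0.168),(0.559,-0.302,.168)]: print(proj(m,p))
E
python3 d.py
```

```text
pins_nominal [302.0, 151.2] 0.81
bed [276.3, 146.6] 0.8
[300.1347  66.6673]
[298.0154 203.6036]
```

View pics/w1.png

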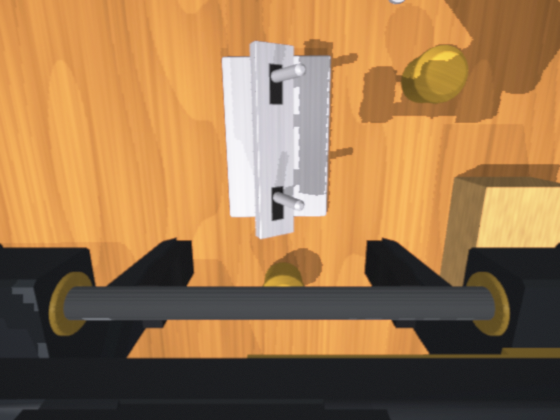

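```bash
cat > e.py <<'E'
from h import *
np.set_printoptions(precision=4,suppress=True)
im=cv2.imread("pics/w1.png")
a=cv2.resize(im[50:110,240:320],None,fx=7,fy=7,interpolation=cv2.INTER_CUBIC)
b=cv2.resize(im[170:245,240:320],None,fx=7,fy=7,interpolation=cv2.INTER_CUBIC)
cv2.imwrite("pics/w1a.png",a);cv2.imwrite("pics/w1b.png",b)
E
python3 e.py
```

```text
(no output)
```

View pics/w1a.png

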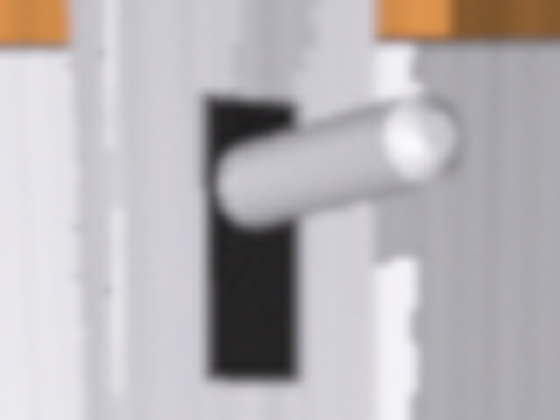

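View pics/w1b.png

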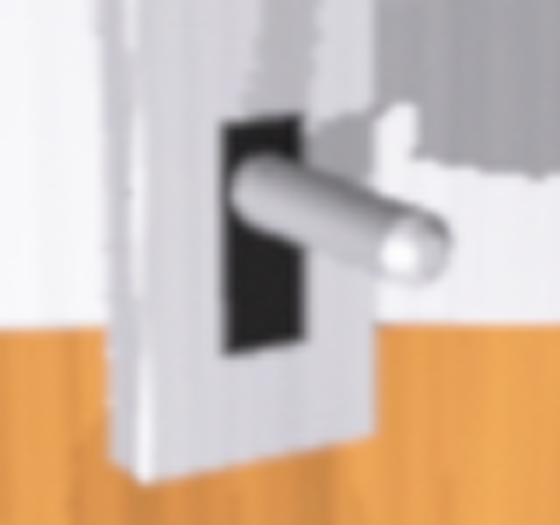

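```bash
cat > e.py <<'E'
from h import *
import pickle;m=pickle.load(open("w1.pkl","rb"))
np.set_printoptions(precision=4,suppress=True)
f=lambda u,v,x,y:((u+.5)/7+x-.5,(v+.5)/7+y-.5)
A=atz(m,f(423,140,240,50),.1683);B=atz(m,f(408,248,240,170),.1683)
print(A,B,np.linalg.norm(A-B),(A+B)/2,np.degrees(np.arctan2(*(A-B)[1::-1])))
E
python3 e.py
```

```text
[ 0.5589 -0.1745  0.1683] [ 0.5588 -0.3034  0.1683] 0.12888433945431954 [ 0.5589 -0.239   0.1683] 89.97433149986615
```

```bash
cat > e.py <<'E'
from h import *
m=cams.camera_model("top")
np.set_printoptions(precision=4,suppress=True)
f=lambda u,v:((u+.5)/5.6+140-.5,(v+.5)/5.6+210-.5)
for a,b in [((103,130),(131,357)),((392,116),(341,341))]:
    A=atz(m,f(*a),.014);B=atz(m,f(*b),.014)
    print(A,B,np.linalg.norm(A-B),(A+B)/2,np.degrees(np.arctan2(*(A-B)[1::-1])))
E
python3 e.py
```

```text
[0.5746 0.3323 0.014 ] [0.4461 0.3154 0.014 ] 0.12955953145530927 [0.5103 0.3238 0.014 ] 7.508946881482245
[0.5808 0.1675 0.014 ] [0.454  0.1963 0.014 ] 0.13001513972972367 [0.5174 0.1819 0.014 ] -12.82007371393476
```

Request:
{"method": "drive_tool", "body": {"series": [[[-2,34,0,0.095,88],[-2,34,0,0.095,88],[-2,34,0,0.095,88],[-2,34,0,0.095,88],[-2,34,0,0.095,88],[-2,34,0,0.095,88],[-2,34,0,0.095,88],[-2,34,0,0.095,88],[-2,34,0,0.095,88],[-2,34,0,0.095,88]]]}}

```text
clock: 4.95
tool_pos: [0.5199, 0.0567, 0.3028]
eef_rot: [0.302, 0.953, 0.0, 0.0]
contact_force: [0.5, 0.1, -0.1]
opening: 0.997
```

Request:
{"method": "drive_tool", "body": {"series": [[[-1,34,-15,0.094,88],[-1,34,-15,0.094,88],[-1,34,-20,0.094,88],[-1,34,-25,0.094,88],[-1,34,-30,0.094,88],[-1,34,-35,0.094,88],[-2,34,-35,0.094,88],[-1,29,-35,0.094,88],[0,0,-20,0,88],[0,0,0,0,88]]]}}

```text
clock: 5.95
tool_pos: [0.5084, 0.3218, 0.0697]
eef_rot: [-0.068, 0.998, -0.001, -0.003]
contact_force: [0.1, -0.4, 0.2]
opening: 0.999
```

Request:
{"method": "drive_tool", "body": {"series": [[[2,2,-25,0,88],[0,0,-22,0,88],[0,0,-18,0,88],[0,0,0,0,88],[0,0,0,0,50],[0,0,0,0,40],[0,0,0,0,40],[0,0,0,0,40],[0,0,0,0,40]]], "force": 30}}

```text
clock: 6.85
tool_pos: [0.5138, 0.3232, 0.008]
eef_rot: [-0.066, 0.998, 0.0, 0.0]
contact_force: [-0.3, -0.3, 0.0]
opening: 0.574
```

Request:
{"method": "drive_tool", "body": {"series": [[[0,0,0,0,40],[0,0,0,0,40]]]}}

```text
clock: 7.05
tool_pos: [0.5135, 0.3231, 0.0075]
eef_rot: [-0.066, 0.998, 0.0, -0.0]
contact_force: [-0.1, 0.1, -0.5]
opening: 0.453
```

```bash
cat > g.py <<'E'
from h import *
n=sys.argv[1];c=sys.argv[2]
im=cams.snapshot(c)
if len(sys.argv)>3:
    x0,x1,y0,y1=map(int,sys.argv[3:7]);s=min(790/(x1-x0),590/(y1-y0));im=cv2.resize(im[y0:y1,x0:x1],None,fx=s,fy=s,interpolation=cv2.INTER_CUBIC);print(s)
cv2.imwrite(f"pics/{n}.png",im)
s=sensors.get_state();print(s["opening"],s["tool_pos"],s["contact_force"])
E
python3 g.py w2 wrist; python3 g.py s2 side 100 260 100 220
```

```text
0.45259742753541304 [0.51351836 0.32299963 0.00741962] [-0.03951109 -0.38625239 -0.83307036]
4.916666666666667
0.4564001231217892 [0.51350238 0.32305353 0.0073937 ] [ 0.88846284  0.50941286 -0.58884302]
```

View pics/w2.png

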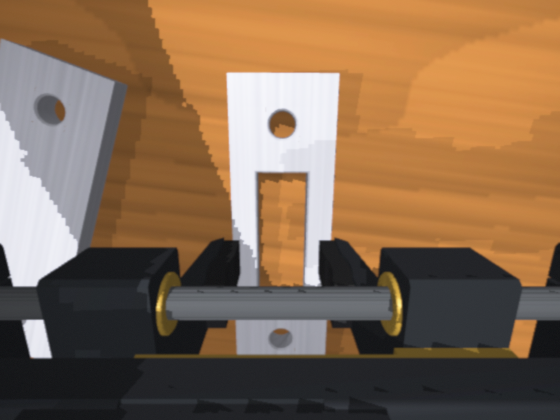

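View pics/s2.png

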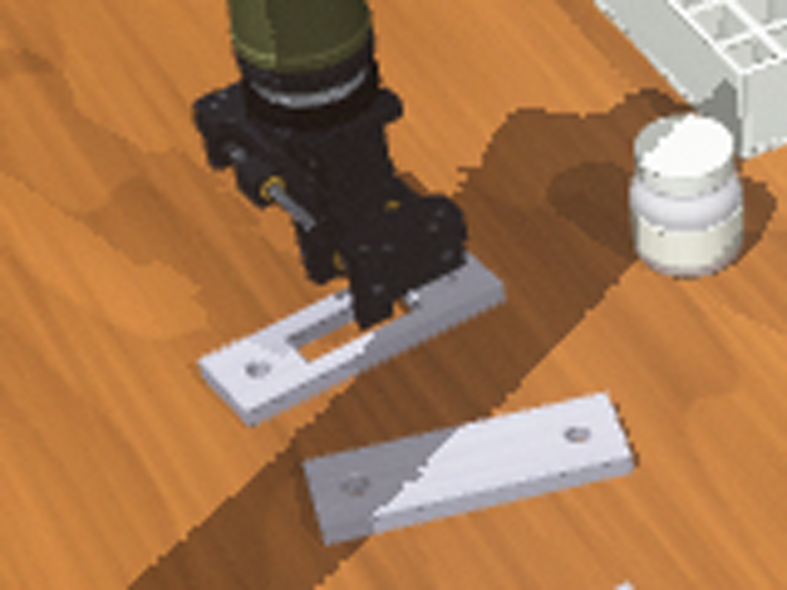

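Request:
{"method": "drive_tool", "body": {"series": [[[0,0,0,0,30],[0,0,0,0,30],[0,0,0,0,30],[0,0,0,0,30]]]}}

```text
clock: 7.55
tool_pos: [0.5135, 0.323, 0.0074]
eef_rot: [-0.066, 0.998, 0.0, -0.0]
contact_force: [-0.3, 0.2, 0.3]
opening: 0.341
```

```bash
python3 g.py w3 wrist 180 380 200 350;python3 - <<'E'
from h import *
m=cams.camera_model("wrist");s=sensors.get_state();t=s["tool_pos"]
for z in (0.004,0.014,.026):
  for k in (-28,-20,20,28):
    a=np.radians(97.5);print(z,k,proj(m,[t[0]+k/1000*np.cos(a),t[1]+k/1000*np.sin(a),z]))
E
```

```text
3.933333333333333
0.3375448370198711 [0.51351944 0.32310497 0.00743424] [ 0.50059957  0.19313944 -0.11102621]
0.004 -28 [235.1014387  237.11756008]
0.004 -20 [248.26917886 237.13494405]
0.004 20 [314.10490934 237.22185998]
0.004 28 [327.2714614  237.23924239]
0.014 -28 [232.72789998 243.28241803]
0.014 -20 [246.61019687 243.30069646]
0.014 20 [316.01837984 243.39208424]
0.014 28 [329.89935618 243.41036093]
0.026 -28 [229.51593891 251.62493363]
0.026 -20 [244.36520275 251.64441446]
0.026 20 [318.60774454 251.74181363]
0.026 28 [333.45549746 251.76129248]
```

View pics/w3.png

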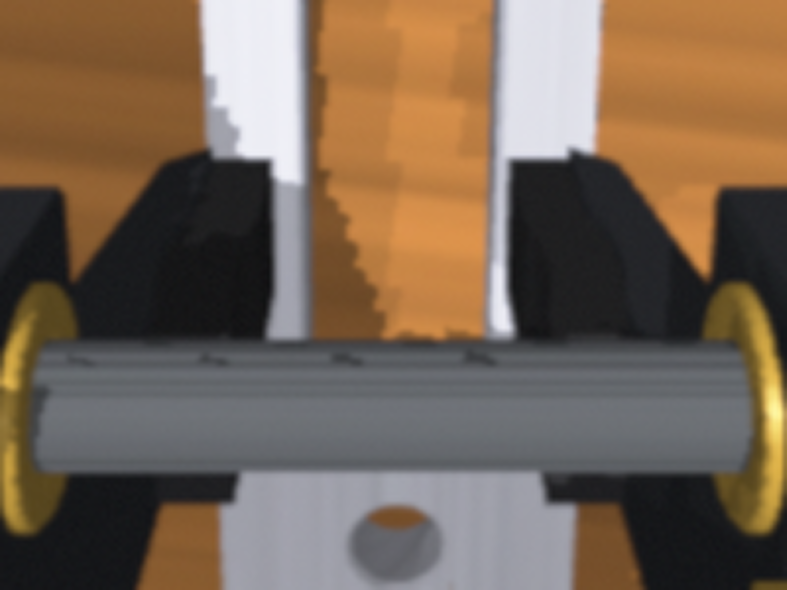

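```bash
python3 g.py s3 side 130 230 100 190;python3 - <<'E'
from h import *
m=cams.camera_model("side");s=sensors.get_state();t=s["tool_pos"]
f=7.9*0+min(790/100,590/90)
for z in (0.0074,0.034):
  for k in (-15,-33,15):
    a=np.radians(97.5);p=proj(m,[t[0]+k/1000*np.cos(a),t[1]+k/1000*np.sin(a),z]);print(z,k,(p-[130,100])*f)
print(cams.camera_model("wrist")["camera_from_world"])
E
```

```text
6.555555555555555
0.3431451805443817 [0.51353979 0.32306046 0.00743352] [ 0.84606569  0.58538725 -0.39260589]
0.0074 -15 [291.9548928  458.38203516]
0.0074 -33 [313.37019218 479.45566349]
0.0074 15 [256.83911858 423.82651663]
0.034 -15 [284.2594478 414.5866677]
0.034 -33 [305.89511772 435.65139681]
0.034 15 [248.78949775 380.05272945]
[[-1.31852643e-01  9.91269313e-01 -1.69253259e-04 -2.51115875e-01]
 [ 9.58052710e-01  1.27478198e-01  2.56679398e-01 -5.15004884e-01]
 [ 2.54459987e-01  3.36817035e-02 -9.66496590e-01  5.00956775e-02]
 [ 0.00000000e+00  0.00000000e+00  0.00000000e+00  1.00000000e+00]]
```

View pics/s3.png

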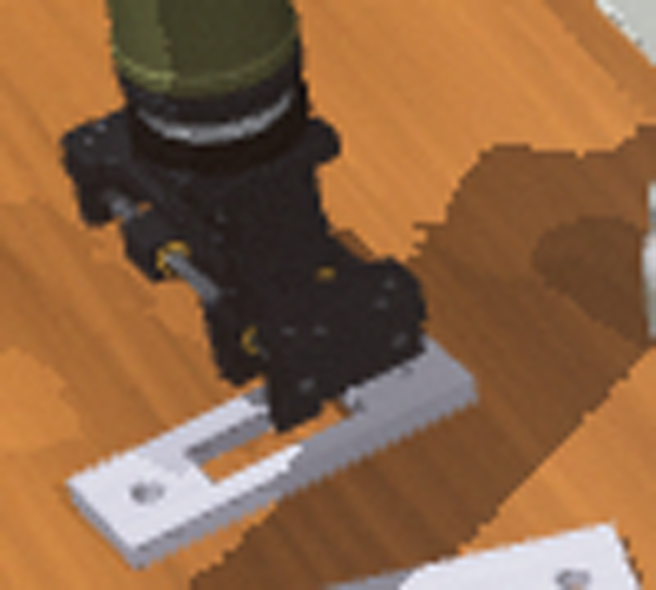

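Request:
{"method": "drive_tool", "body": {"series": [[[0,0,-3,0,30],[0,0,-3,0,30],[0,0,0,0,30]]]}}

```text
clock: 7.95
tool_pos: [0.5132, 0.3228, 0.0009]
eef_rot: [-0.066, 0.998, -0.0, -0.0]
contact_force: [-0.4, -0.0, -0.1]
opening: 0.34
```

Request:
{"method": "drive_tool", "body": {"series": [[[0,0,-2,0,30],[0,0,-2,0,30],[0,0,0,0,30]]]}}

```text
clock: 8.25
tool_pos: [0.5134, 0.3229, -0.0029]
eef_rot: [-0.066, 0.998, -0.0, -0.0]
contact_force: [-0.0, -0.5, -0.7]
opening: 0.338
```

Request:
{"method": "drive_tool", "body": {"series": [[[0,0,-2,0,30],[0,0,0,0,30]]]}}

```text
clock: 8.45
tool_pos: [0.5134, 0.323, -0.0048]
eef_rot: [-0.066, 0.998, -0.0, -0.0]
contact_force: [-0.7, 0.4, 0.3]
opening: 0.34
```

Request:
{"method": "drive_tool", "body": {"series": [[[0,0,-2,0,30],[0,0,-1,0,30],[0,0,0,0,30]]]}}

```text
clock: 8.75
tool_pos: [0.5134, 0.323, -0.0077]
eef_rot: [-0.066, 0.998, -0.0, -0.0]
contact_force: [-0.2, 0.3, 0.1]
opening: 0.342
```

Request:
{"method": "drive_tool", "body": {"series": [[[0,0,-2,0,30],[0,0,0,0,30]]]}}

```text
clock: 8.95
tool_pos: [0.5134, 0.323, -0.0098]
eef_rot: [-0.066, 0.998, -0.0, -0.0]
contact_force: [0.6, 0.5, -0.3]
opening: 0.345
```

Request:
{"method": "drive_tool", "body": {"series": [[[0,0,-2,0,30],[0,0,0,0,30]]]}}

```text
clock: 9.15
tool_pos: [0.5136, 0.3231, -0.0117]
eef_rot: [-0.066, 0.998, 0.0, 0.0]
contact_force: [-0.6, 0.1, 0.6]
opening: 0.343
```

Request:
{"method": "drive_tool", "body": {"series": [[[0,0,-2,0,30],[0,0,0,0,30]]]}}

```text
clock: 9.35
tool_pos: [0.5136, 0.3231, -0.0118]
eef_rot: [-0.066, 0.998, -0.0, 0.0]
contact_force: [-3.3, -1.5, 14.5]
opening: 0.34
```

Request:
{"method": "drive_tool", "body": {"series": [[[0,0,-2,0,30],[0,0,0,0,30]]]}}

```text
clock: 9.55
tool_pos: [0.5137, 0.3231, -0.0119]
eef_rot: [-0.066, 0.998, -0.0, 0.001]
contact_force: [-6.9, -3.2, 29.3]
opening: 0.344
```

```bash
python3 g.py s4 side 130 230 100 190
```

```text
6.555555555555555
0.3387717072732733 [ 0.51369866  0.32307978 -0.01188226] [-6.09111805 -3.98169297 29.93237005]
```

View pics/s4.png

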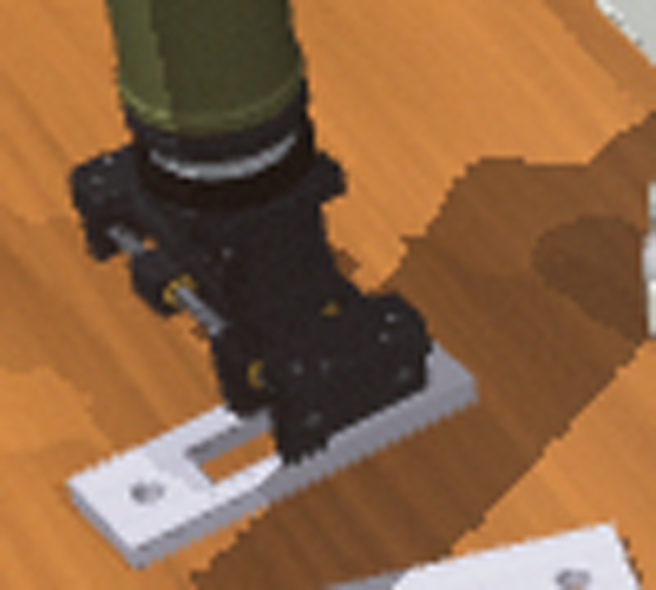

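Request:
{"method": "drive_tool", "body": {"series": [[[0,0,14,0,88],[-3,1,0,0,88],[0,0,0,0,88],[0,0,0,0,88],[0,0,0,0,88],[0,0,0,0,88],[0,0,0,0,88],[0,0,-12,0,88],[0,0,-9,0,88],[0,0,0,0,88]]]}}

```text
clock: 10.6
tool_pos: [0.5093, 0.3232, -0.0245]
eef_rot: [-0.066, 0.998, -0.001, -0.001]
contact_force: [0.3, -0.6, 0.1]
opening: 0.997
```

Request:
{"method": "drive_tool", "body": {"series": [[[0,0,0,0,40],[0,0,0,0,40],[0,0,0,0,40],[0,0,0,0,40],[0,0,0,0,40],[0,0,0,0,40],[0,0,0,0,40]]], "force": 30}}

```text
clock: 11.3
tool_pos: [0.5107, 0.3242, -0.0223]
eef_rot: [-0.066, 0.998, 0.0, 0.0]
contact_force: [0.0, -0.5, 2.2]
opening: 0.631
```

Request:
{"method": "drive_tool", "body": {"series": [[[0,0,15,0,40],[0,0,40,0,40],[2,-25,35,-0.09,40],[3,-33,30,-0.1,40],[3,-33,30,-0.1,40],[3,-33,30,-0.1,40],[3,-33,25,-0.1,40],[3,-33,22,-0.1,40],[3,-33,0,-0.1,40],[3,-33,0,-0.1,40]]], "force": 40}}

```text
clock: 12.3
tool_pos: [0.5334, 0.0668, 0.206]
eef_rot: [0.325, 0.946, 0.001, 0.001]
contact_force: [0.1, 0.4, -2.7]
opening: 0.632
```

Request:
{"method": "drive_tool", "body": {"series": [[[3,-33,0,-0.1,40],[3,-33,0,-0.1,40],[3,-33,0,-0.1,40],[3,-33,0,-0.1,40],[3,-33,0,-0.1,40],[3,-33,0,-0.1,40],[3,-33,0,-0.1,40],[2,-33,0,-0.1,40],[0,-30,0,-0.11,40],[0,0,0,0,40]]]}}

```text
clock: 13.3
tool_pos: [0.5548, -0.2321, 0.205]
eef_rot: [0.709, 0.705, -0.002, 0.001]
contact_force: [0.2, -0.3, -2.5]
opening: 0.632
```

```bash
python3 g.py w5 wrist; python3 g.py s5 side 220 350 180 300; python3 g.py t5 top 290 400 200 290;python3 -c "
from h import *;print(sensors.get_state()['eef_rot'])"
```

```text
0.63108871516253 [ 0.55522947 -0.22850998  0.20477238] [-0.1171433   0.35923209 -3.08647178]
4.916666666666667
0.6293788418536856 [ 0.55574572 -0.22591071  0.20456478] [ 0.66605844  0.05281513 -2.42626576]
6.555555555555555
0.6284366856171287 [ 0.55615416 -0.22445837  0.20449067] [-0.85034669  0.49899856 -3.02123287]
[ 7.05446235e-01  7.08762692e-01  4.96498611e-04 -9.00419838e-04]
```

View pics/w5.png

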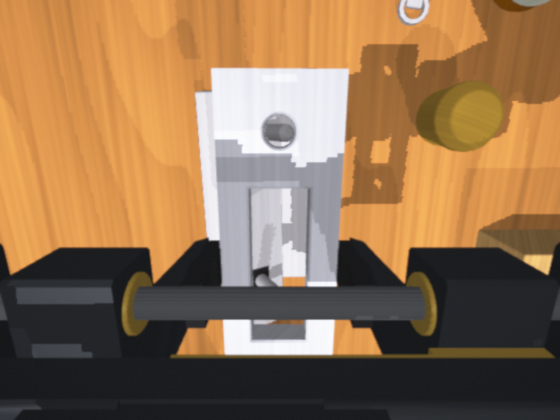

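View pics/s5.png

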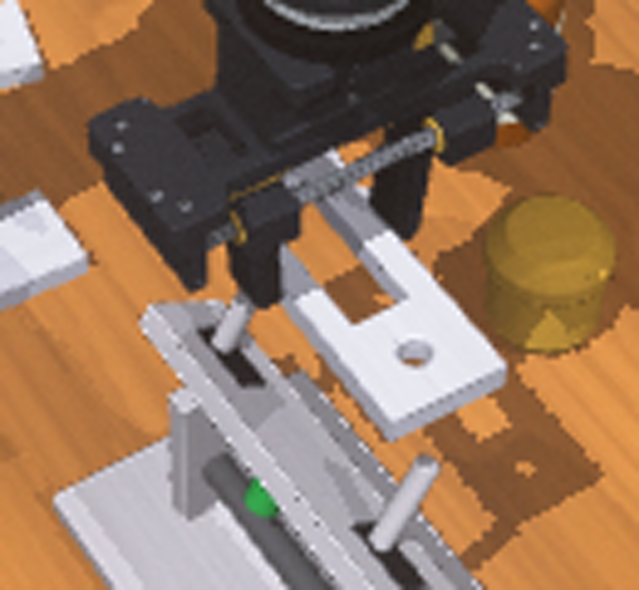

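Run:
```python
from h import *
m=cams.camera_model("wrist");ms=cams.camera_model("side")
np.set_printoptions(precision=4,suppress=True)
print(sensors.get_state()["tool_pos"],atz(m,(279,131),.2408))
print(atz(ms,(415/4.9167+220-.4,352/4.9167+180-.4),.2408))
```

```text
[ 0.5562 -0.2245  0.2045] [ 0.5551 -0.1635  0.2408]
[ 0.5556 -0.2956  0.2408]
```

Request:
{"method": "drive_tool", "body": {"series": [[[1,-12,-15,0,40],[0,0,0,0,40],[0,0,0,0,40],[0,0,0,0,40]]]}}

```text
clock: 13.85
tool_pos: [0.5576, -0.2374, 0.1893]
eef_rot: [0.706, 0.708, 0.0, -0.0]
contact_force: [-0.7, 0.7, -1.8]
opening: 0.629
```

```bash
python3 g.py w6 wrist 220 340 60 150; python3 g.py s6 side 220 350 180 300
python3 - <<'E'
from h import *
for c in ("wrist","side"):
    import pickle; pickle.dump(cams.camera_model(c),open(c+".pkl","wb"))
print(sensors.get_state()["tool_pos"])
E
```

```text
6.555555555555555
0.631013230809894 [ 0.55772608 -0.23743707  0.189496  ] [ 0.87490512 -0.05864744 -2.67175791]
4.916666666666667
0.6252633892975585 [ 0.55775015 -0.23747789  0.18959969] [ 0.08360845 -0.14675794 -2.85810203]
[ 0.55775015 -0.23747789  0.18959969]
```

View pics/w6.png

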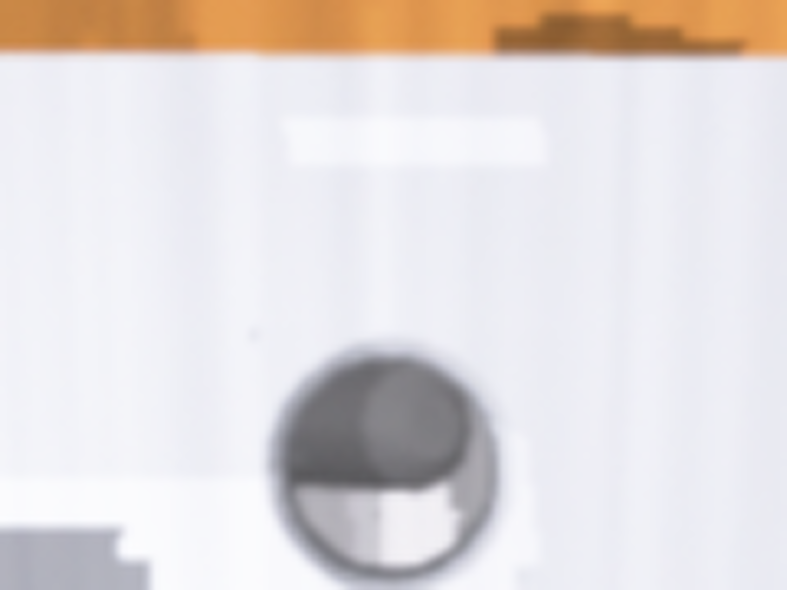

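View pics/s6.png

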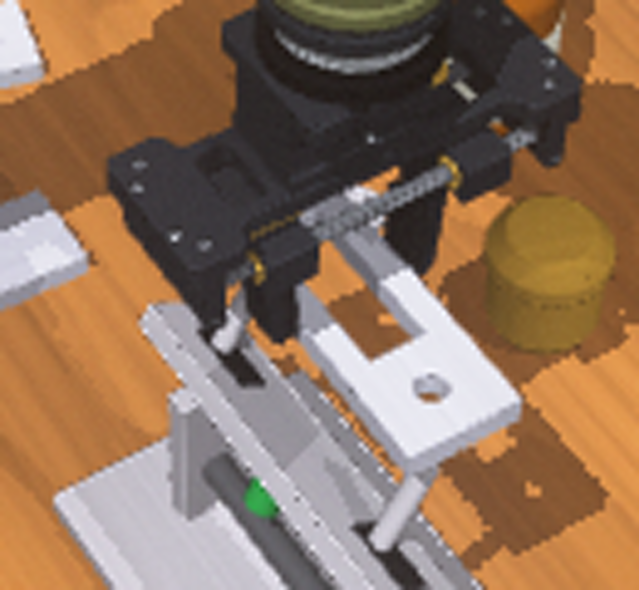

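```bash
cat > m.py <<'E'
from h import *
import pickle
np.set_printoptions(precision=4,suppress=True)
m=pickle.load(open("wrist.pkl","rb"));ms=pickle.load(open("side.pkl","rb"))
f=6.5556;g=4.9167
q=lambda u,v:((u+.5)/f+220-.5,(v+.5)/f+60-.5)
top=.1895+.0258-.0035+.014
print("hole+ w",atz(m,q(388,465),top)," tip+ w",atz(m,q(415,423),.1683))
w=lambda u,v:((u+.5)/g+220-.5,(v+.5)/g+180-.5)
print("hole- s",atz(ms,w(431,388),top))
E
python3 m.py
```

```text
hole+ w [ 0.5566 -0.1763  0.2258]  tip+ w [ 0.5592 -0.1737  0.1683]
hole- s [ 0.5579 -0.3051  0.2258]
```

Request:
{"method": "drive_tool", "body": {"series": [[[0.5,2.5,-20,0,40],[0,0,-18,0,40],[0,0,-3,0,40],[0,0,-2,0,40],[0,0,0,0,40],[0,0,0,0,40]]]}}

```text
clock: 14.55
tool_pos: [0.5587, -0.2358, 0.1474]
eef_rot: [0.706, 0.708, 0.0, 0.001]
contact_force: [-0.0, 0.5, -3.1]
opening: 0.629
```

```bash
python3 g.py w7 wrist 180 380 60 210; python3 g.py s7 side 220 350 180 300
```

```text
3.933333333333333
0.6266858981080597 [ 0.55861342 -0.23575753  0.1473101 ] [ 1.08990609  0.33773586 -2.57720258]
4.916666666666667
0.6278986678249829 [ 0.55852687 -0.23569683  0.14723923] [ 0.30568633  0.58090559 -2.59506247]
```

View pics/w7.png

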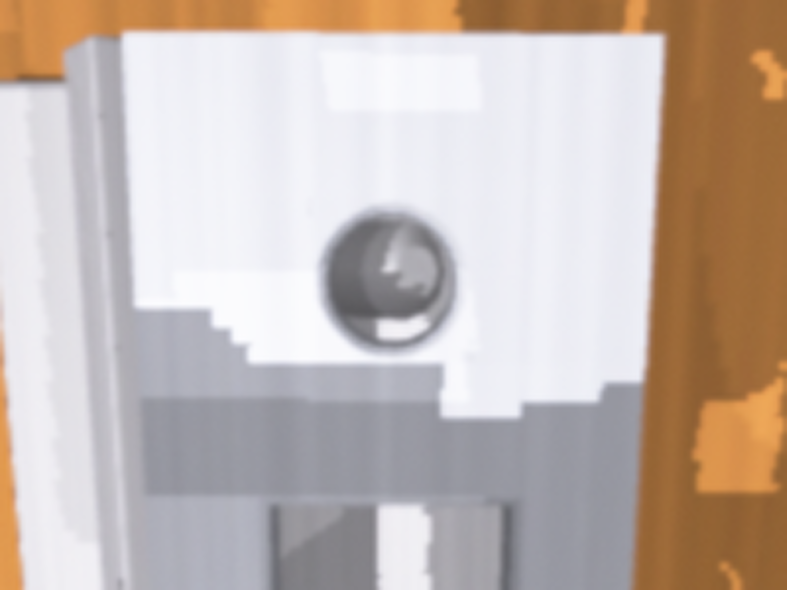

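View pics/s7.png

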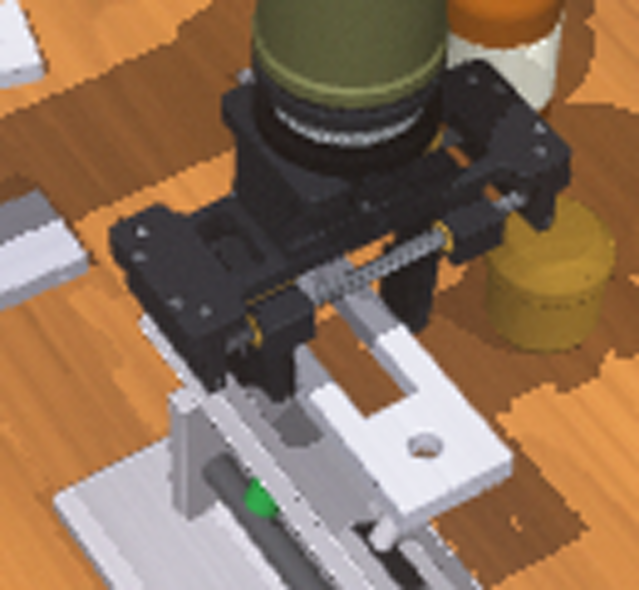

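Run:
```python
from h import *
np.set_printoptions(precision=4,suppress=True)
m=cams.camera_model("wrist");s=sensors.get_state();print(s["tool_pos"])
q=lambda u,v:((u+.5)/3.9333+180-.5,(v+.5)/3.9333+60-.5)
print(atz(m,q(390,281),.1837),atz(m,q(412,268),.1683))
ms=cams.camera_model("side")
print(atz(ms,((426+.5)/4.9167+220-.5,(446+.5)/4.9167+180-.5),.1837))
```

```text
[ 0.5585 -0.2357  0.1472]
[ 0.5574 -0.1747  0.1837] [ 0.5601 -0.1735  0.1683]
[ 0.559  -0.3037  0.1837]
```

Request:
{"method": "drive_tool", "body": {"series": [[[0,1,-2,0,40],[0,0,-2,0,40],[0,0,0,0,40]]]}}

```text
clock: 14.95
tool_pos: [0.5586, -0.2345, 0.1425]
eef_rot: [0.706, 0.708, 0.0, 0.001]
contact_force: [0.9, -0.2, -1.1]
opening: 0.634
```

Request:
{"method": "drive_tool", "body": {"series": [[[0,0,-2,0,40],[0,0,0,0,40]]]}}

```text
clock: 15.15
tool_pos: [0.5589, -0.2347, 0.1406]
eef_rot: [0.706, 0.708, 0.0, 0.001]
contact_force: [1.7, -0.4, 0.2]
opening: 0.629
```

Request:
{"method": "drive_tool", "body": {"series": [[[0,0,-1,0,58],[0,0,0,0,60],[0,0,0,0,62],[0,0,0,0,62],[0,0,0,0,64],[0,0,0,0,64]]]}}

```text
clock: 15.75
tool_pos: [0.558, -0.2344, 0.1395]
eef_rot: [0.706, 0.708, 0.0, -0.0]
contact_force: [0.3, -0.3, 0.2]
opening: 0.727
```

```bash
python3 g.py w8 wrist 180 380 60 210; python3 g.py s8 side 220 350 180 300
```

```text
3.933333333333333
0.7253957657145803 [ 0.55796066 -0.23445087  0.13944788] [-0.08226171  0.48796672 -0.23598953]
4.916666666666667
0.7276006628960723 [ 0.55801152 -0.23439461  0.13945545] [ 0.54756845 -0.16337567 -0.46463821]
```

View pics/w8.png

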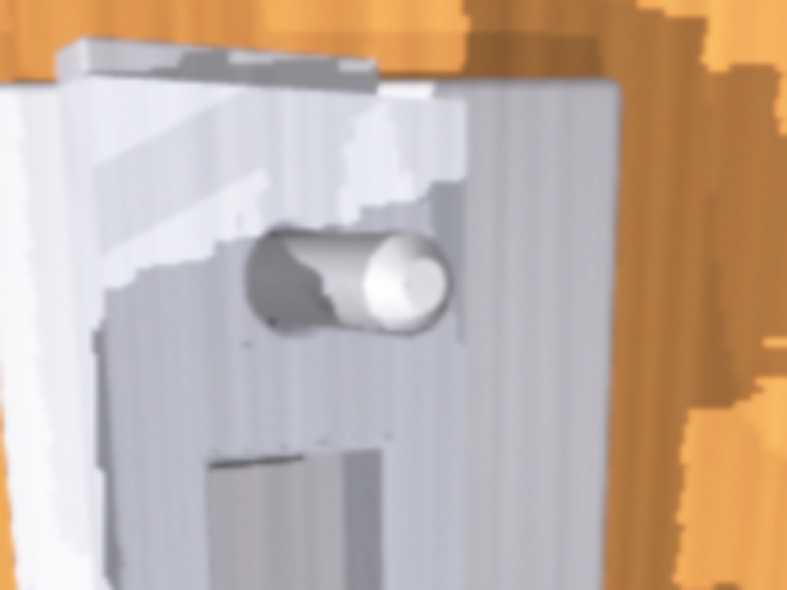

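View pics/s8.png

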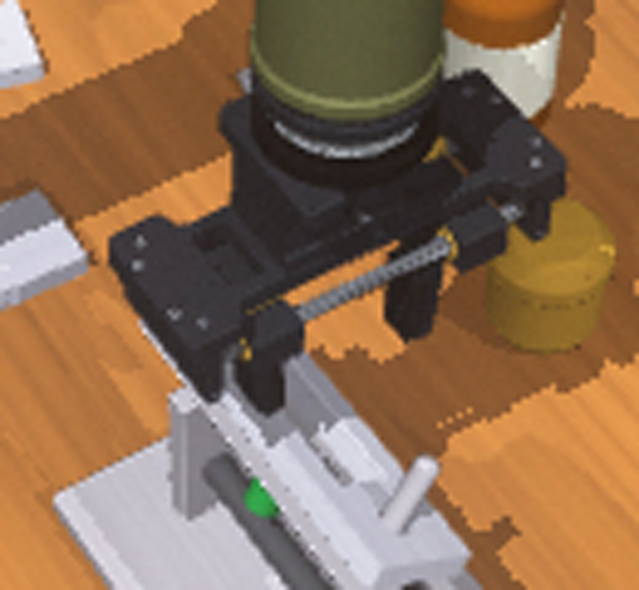

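Request:
{"method": "drive_tool", "body": {"series": [[[0,0,30,0,70],[0,0,40,0,80],[0,0,20,0,88],[0,0,0,0,88]]]}}

```text
clock: 16.25
tool_pos: [0.5601, -0.2354, 0.2327]
eef_rot: [0.706, 0.708, 0.001, 0.003]
contact_force: [0.6, 0.3, -0.8]
opening: 0.995
```

Request:
{"method": "drive_tool", "body": {"series": [[[-2,25,0,0.09,88],[-3,30,0,0.096,88],[-3,30,0,0.096,88],[-3,30,0,0.096,88],[-3,30,0,0.096,88],[-3,30,0,0.096,88],[-3,30,0,0.096,88],[-3,30,0,0.096,88],[-3,30,0,0.096,88],[-3,30,0,0.096,88]]]}}

```text
clock: 17.25
tool_pos: [0.5279, 0.0617, 0.2282]
eef_rot: [0.3, 0.954, -0.0, -0.001]
contact_force: [-0.2, -0.2, 0.3]
opening: 1.0
```

```bash
python3 g.py s9 side 220 350 225 325; python3 g.py t9 top 290 400 200 290
```

```text
5.9
0.9954543492588318 [0.52724074 0.06877576 0.22833439] [-0.14948635  3.52386962 -0.54445641]
6.555555555555555
0.9960868014127631 [0.52761983 0.06623611 0.22836597] [-0.02325374 -0.43582933 -0.64394543]
```

View pics/s9.png

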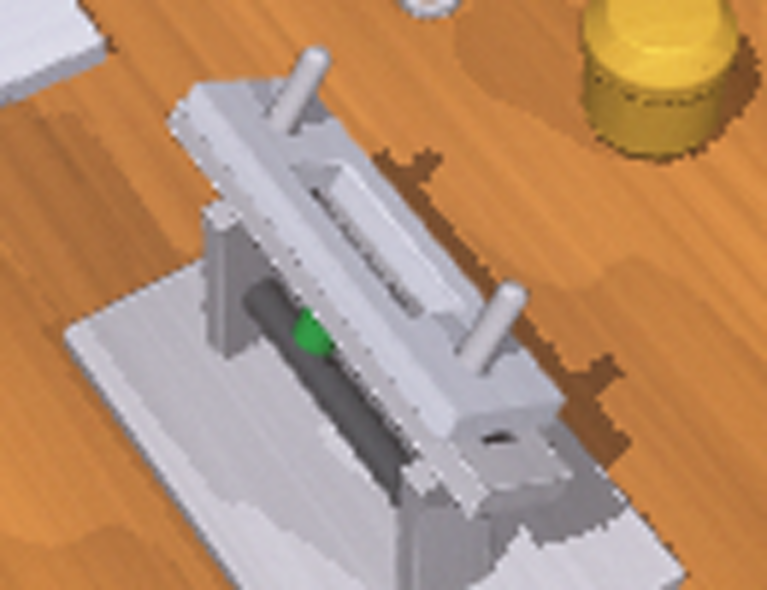

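View pics/t9.png

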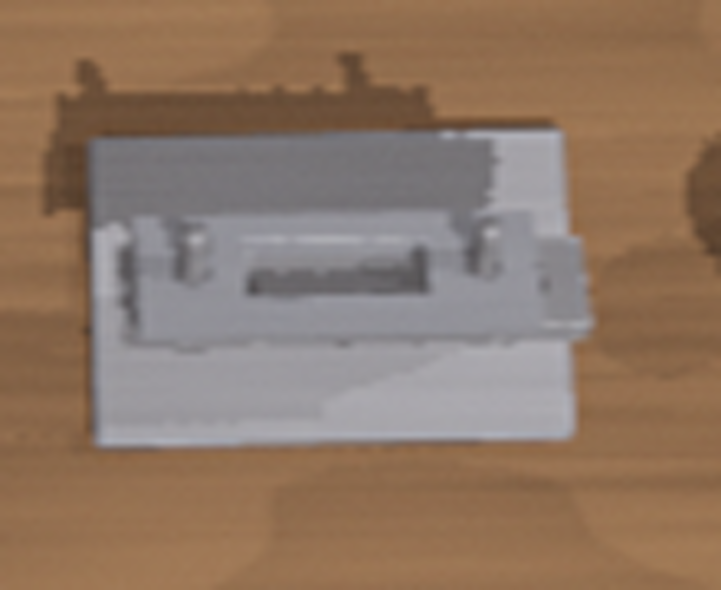

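```bash
cat > ov.py <<'E'
from h import *
def bedpt(p,o=(0.5345,-0.2465,0.125),yaw=0.004):
    c,s=np.cos(np.pi/6),np.sin(np.pi/6)
    x=np.array([c,0,-s]);z=np.array([s,0,c])
    Rz=np.array([[np.cos(yaw),-np.sin(yaw),0],[np.sin(yaw),np.cos(yaw),0],[0,0,1]])
    return np.array(o)+Rz@(x*p[0]+np.array([0,1.,0])*p[1]+z*p[2])
def draw(c,out,box,zs,d=0.008,name=None,src=None):
    m=cams.camera_model(c);im=cams.snapshot(c) if src is None else cv2.imread(src)
    x0,x1,y0,y1=box;s=min(790/(x1-x0),590/(y1-y0))
    v=cv2.resize(im[y0:y1,x0:x1],None,fx=s,fy=s,interpolation=cv2.INTER_CUBIC)
    P=lambda p:tuple(int(round(t)) for t in ((proj(m,bedpt(p))-[x0,y0]+.5)*s))
    for z,col in zs:
        q=[P((sx*.028,d+sy*.09,z)) for sx,sy in((-1,-1),(-1,1),(1,1),(1,-1))]
        cv2.polylines(v,[np.array(q)],True,col,1)
    q=[P((sx*.023,sy*.105,0)) for sx,sy in((-1,-1),(-1,1),(1,1),(1,-1))]
    cv2.polylines(v,[np.array(q)],True,(255,255,0),1)
    for y in (-.065,.065): cv2.circle(v,P((0,d+y,.05)),3,(0,255,0),1)
    cv2.imwrite(out,v)
if __name__=="__main__":
    draw("side","pics/ov1.png",(220,350,225,325),[(0.0,(0,0,255)),(.014,(255,0,255))])
E
python3 ov.py
```

```text
(no output)
```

View pics/ov1.png

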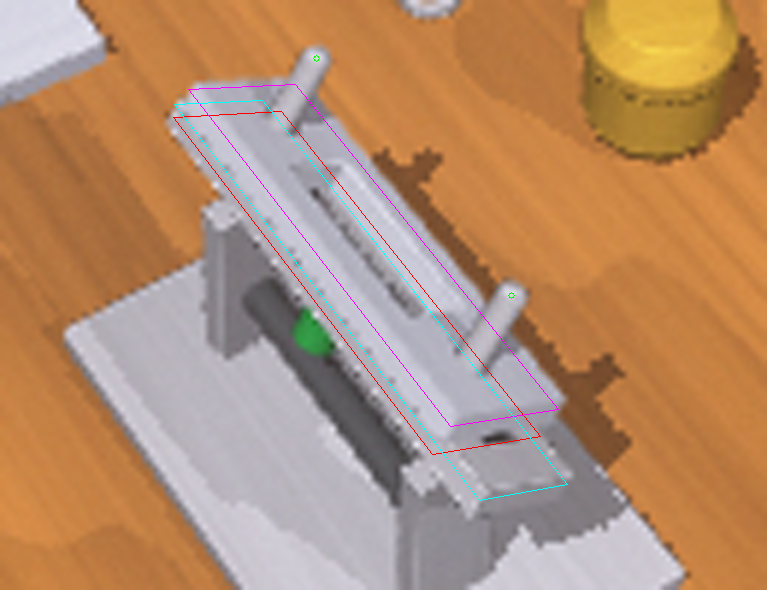

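Request:
{"method": "drive_tool", "body": {"series": [[[2.5,-38,0,0.077,72],[2.5,-38,0,0.077,72],[2.5,-38,0,0.077,72],[2.5,-38,0,0.077,72],[2.5,-38,0,0.077,72],[2.5,-38,0,0.077,72],[2.5,-38,0,0.077,72],[2,-38,0,0.075,72],[0,0,-40,0,72],[0,0,0,0,72]]]}}

```text
clock: 18.4
tool_pos: [0.5434, -0.2455, 0.1845]
eef_rot: [0.003, 1.0, 0.001, -0.005]
contact_force: [-1.1, 0.7, 0.2]
opening: 0.818
```

Request:
{"method": "drive_tool", "body": {"series": [[[0,0,-30,0,72],[0,0,0,0,72],[0,0,0,0,72]]]}}

```text
clock: 18.7
tool_pos: [0.5483, -0.2428, 0.16]
eef_rot: [-0.0, 1.0, 0.0, -0.001]
contact_force: [-0.5, 0.3, 0.6]
opening: 0.817
```

Request:
{"method": "drive_tool", "body": {"series": [[[-1,4,-20,0,72],[0,0,-15,0,72],[0,0,0,0,72],[0,0,0,0,72]]]}}

```text
clock: 19.1
tool_pos: [0.5484, -0.2395, 0.1259]
eef_rot: [-0.0, 1.0, -0.0, 0.001]
contact_force: [-0.1, -0.5, -0.2]
opening: 0.817
```

```bash
python3 g.py s10 side 220 350 180 300
```

```text
4.916666666666667
0.8142916320786514 [ 0.54862321 -0.23968428  0.1261071 ] [ 5.04431280e-01  5.33547587e-01 -1.67120365e-04]
```

View pics/s10.png

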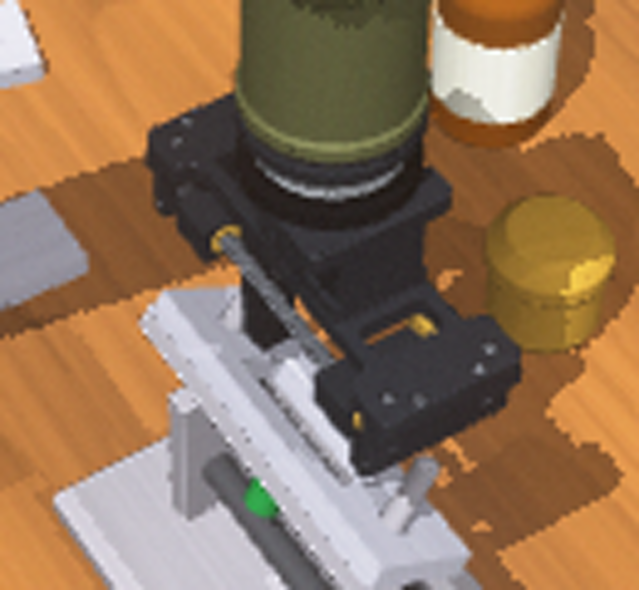

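Request:
{"method": "drive_tool", "body": {"series": [[[-1.5,1,-5,0,72],[0,0,-3,0,72],[0,0,0,0,72]]]}}

```text
clock: 19.45
tool_pos: [0.5459, -0.2385, 0.1164]
eef_rot: [-0.0, 1.0, 0.0, -0.0]
contact_force: [0.8, 0.5, 0.5]
opening: 0.813
```

Request:
{"method": "drive_tool", "body": {"series": [[[0,0,-2,0,72],[0,0,0,0,72]]]}}

```text
clock: 19.65
tool_pos: [0.5467, -0.2386, 0.1153]
eef_rot: [-0.0, 1.0, -0.0, 0.001]
contact_force: [-0.9, 0.2, 3.9]
opening: 0.82
```

Request:
{"method": "drive_tool", "body": {"series": [[[0,0,-2,0,72],[0,0,0,0,72]]]}}

```text
clock: 19.85
tool_pos: [0.5472, -0.2388, 0.1144]
eef_rot: [-0.0, 1.0, -0.001, 0.001]
contact_force: [-2.7, 0.1, 12.4]
opening: 0.818
```

Request:
{"method": "drive_tool", "body": {"series": [[[0,0,-2,0,72],[0,0,-2,0,72],[0,0,0,0,72],[0,0,0,0,72]]]}}

```text
clock: 20.25
tool_pos: [0.5492, -0.2392, 0.1129]
eef_rot: [0.0, 1.0, -0.001, 0.004]
contact_force: [-3.7, 1.9, 25.9]
opening: 0.819
```

```bash
python3 g.py w11 wrist
```

```text
0.8172153281098029 [ 0.54920976 -0.23916166  0.1129009 ] [-2.71193894  1.89064149 26.03446279]
```

View pics/w11.png

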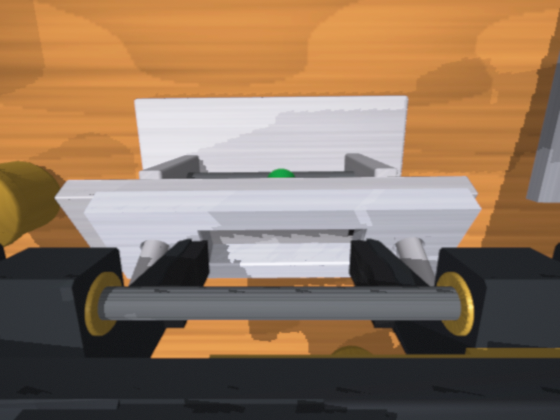

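Request:
{"method": "drive_tool", "body": {"series": [[[0,0,30,0,80],[0,0,45,0,88],[-3,40,30,-0.025,88],[-3,42,0,-0.025,88],[-3,42,0,-0.025,88],[-3,42,0,-0.025,88],[-3,42,0,-0.025,88],[-3,42,0,-0.025,88],[-3,42,-20,-0.025,88],[-3,42,-20,-0.025,88]]]}}

```text
clock: 21.3
tool_pos: [0.5224, 0.0972, 0.1735]
eef_rot: [0.1, 0.995, 0.0, 0.001]
contact_force: [0.4, 0.6, 0.0]
opening: 0.998
```

Request:
{"method": "drive_tool", "body": {"series": [[[-3,42,-30,-0.025,88],[-2,42,-40,0,88],[0,0,-30,0,88],[0,0,0,0,88],[0,0,0,0,88]]]}}

```text
clock: 21.8
tool_pos: [0.5174, 0.1713, 0.0801]
eef_rot: [0.113, 0.994, -0.001, -0.0]
contact_force: [0.7, -0.9, -0.3]
opening: 0.996
```

```bash
python3 g.py w12 wrist; python3 -c "
from h import *;s=sensors.get_state();print(s['tool_pos'],s['eef_rot'])"
```

```text
0.9958909746030339 [0.51830929 0.17122275 0.08095292] [ 0.71660932 -0.52209784 -0.32274557]
[0.51830929 0.17122275 0.08095292] [ 1.13093266e-01  9.93584142e-01 -8.98272474e-05  6.77007437e-04]
```

View pics/w12.png

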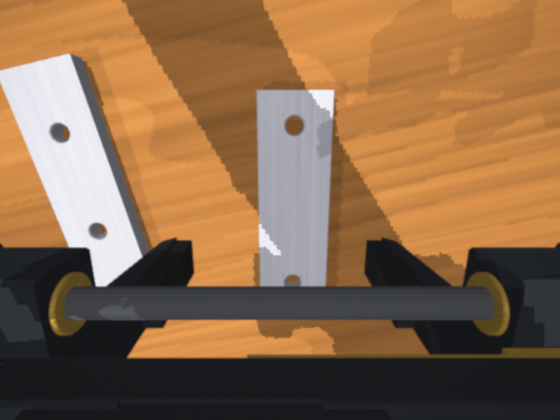

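Run:
```python
from h import *
m=cams.camera_model("wrist")
A=atz(m,(293.5,125.5),.014);print(A, A+.065*np.array([np.cos(np.radians(-13)),np.sin(np.radians(-13)),0]))
for uv in [(256.5,90),(333.5,90.5)]: print(atz(m,uv,.014))
```

```text
[0.45740998 0.19481732 0.014     ] [0.52074403 0.1801955  0.014     ]
[0.42679588 0.1738149  0.014     ]
[0.43977903 0.22857574 0.014     ]
```

Request:
{"method": "drive_tool", "body": {"series": [[[2,10,-20,0,88],[0,0,-30,0,88],[0,0,-30,0,88],[0,0,-15,0,88],[0,0,-8,0,88],[0,0,0,0,88],[0,0,0,0,60]]]}}

```text
clock: 22.55
tool_pos: [0.5204, 0.1823, -0.0219]
eef_rot: [0.112, 0.994, 0.0, 0.001]
contact_force: [0.1, 0.1, -0.4]
opening: 0.929
```

Request:
{"method": "drive_tool", "body": {"series": [[[0,0,0,0,40],[0,0,0,0,40],[0,0,0,0,40],[0,0,0,0,40],[0,0,0,0,40]]], "force": 40}}

```text
clock: 23.05
tool_pos: [0.5197, 0.1825, -0.0226]
eef_rot: [0.112, 0.994, 0.0, 0.0]
contact_force: [-0.1, -0.0, 4.4]
opening: 0.631
```

Request:
{"method": "drive_tool", "body": {"series": [[[0,0,15,0,40],[0,0,40,0,40],[1,-10,40,-0.04,40],[3,-30,30,-0.1,40],[3,-30,30,-0.1,40],[3,-30,30,-0.1,40],[3,-32,28,-0.1,40],[3,-32,0,-0.1,40],[3,-32,0,-0.1,40],[3,-32,0,-0.1,40]]]}}

```text
clock: 24.05
tool_pos: [0.5404, -0.047, 0.1906]
eef_rot: [0.466, 0.885, -0.0, -0.0]
contact_force: [-0.1, -0.4, -3.2]
opening: 0.632
```

Request:
{"method": "drive_tool", "body": {"series": [[[3,-32,0,-0.1,40],[3,-32,0,-0.1,40],[3,-32,0,-0.1,40],[3,-32,0,-0.1,40],[3,-32,0,-0.1,40],[3,-32,0,-0.1,40],[0,0,0,0,40],[0,0,0,0,40],[0,0,0,0,40],[0,0,0,0,40]]]}}

```text
clock: 25.05
tool_pos: [0.5594, -0.2357, 0.1899]
eef_rot: [0.704, 0.71, 0.0, -0.001]
contact_force: [1.0, -0.8, -2.7]
opening: 0.634
```

```bash
python3 g.py w13 wrist 180 380 60 210; python3 g.py s13 side 220 350 180 300; python3 -c "
from h import *;s=sensors.get_state();print(s['tool_pos'],s['eef_rot'])"
```

```text
3.933333333333333
0.6265975094554562 [ 0.55946782 -0.23603156  0.18993685] [ 0.10520667  0.04285539 -3.92679687]
4.916666666666667
0.6312993873636585 [ 0.55949947 -0.2363742   0.18998629] [ 0.32440531 -0.15925043 -4.16342719]
[ 0.55949947 -0.2363742   0.18998629] [ 7.04269727e-01  7.09932359e-01  2.84362657e-04 -3.41009873e-04]
```

View pics/w13.png

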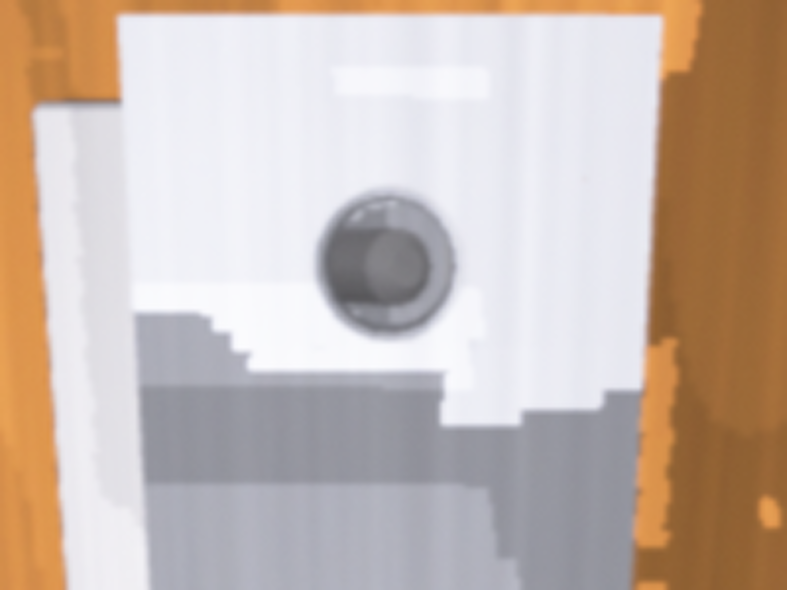

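View pics/s13.png

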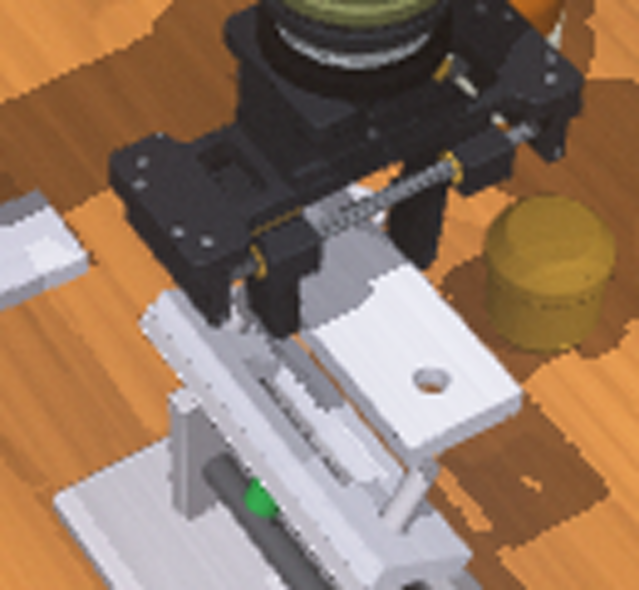

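```bash
cat > m2.py <<'E'
from h import *
np.set_printoptions(precision=4,suppress=True)
m=cams.camera_model("wrist");ms=cams.camera_model("side");t=sensors.get_state()["tool_pos"];top=t[2]+.0258-.0032+.014
v=list(map(float,sys.argv[1:]))
q=lambda u,v:((u+.5)/3.9333+180-.5,(v+.5)/3.9333+60-.5)
print(t,atz(m,q(v[0],v[1]),top),atz(m,q(v[2],v[3]),.1683))
print(atz(ms,((v[4]+.5)/4.9167+220-.5,(v[5]+.5)/4.9167+180-.5),top))
E
python3 m2.py 387 263 400 265 432 380
```

```text
[ 0.5595 -0.2364  0.19  ] [ 0.5578 -0.1735  0.2266] [ 0.5596 -0.1743  0.1683]
[ 0.5602 -0.3024  0.2266]
```

Request:
{"method": "drive_tool", "body": {"series": [[[-1,-1,-20,0,40],[0,0,-18,0,40],[0,0,-4,0,40],[0,0,0,0,40],[0,0,0,0,40]]]}}

```text
clock: 25.65
tool_pos: [0.5591, -0.2387, 0.1487]
eef_rot: [0.705, 0.709, 0.0, 0.001]
contact_force: [-0.1, -0.3, -3.4]
opening: 0.63
```

```bash
python3 g.py w14 wrist 180 380 60 210; python3 g.py s14 side 220 350 180 300; python3 -c "
from h import *;s=sensors.get_state();print(s['tool_pos'],s['eef_rot'])"
```

```text
3.933333333333333
0.6301146335129746 [ 0.55920352 -0.23892809  0.14891174] [ 0.73201917  0.27398258 -3.22856054]
4.916666666666667
0.6281041652952513 [ 0.55915312 -0.23893017  0.14889494] [-0.36554866 -0.81463187 -3.08645188]
[ 0.55915312 -0.23893017  0.14889494] [7.04921281e-01 7.09284867e-01 4.13332942e-04 8.91001262e-04]
```

View pics/w14.png

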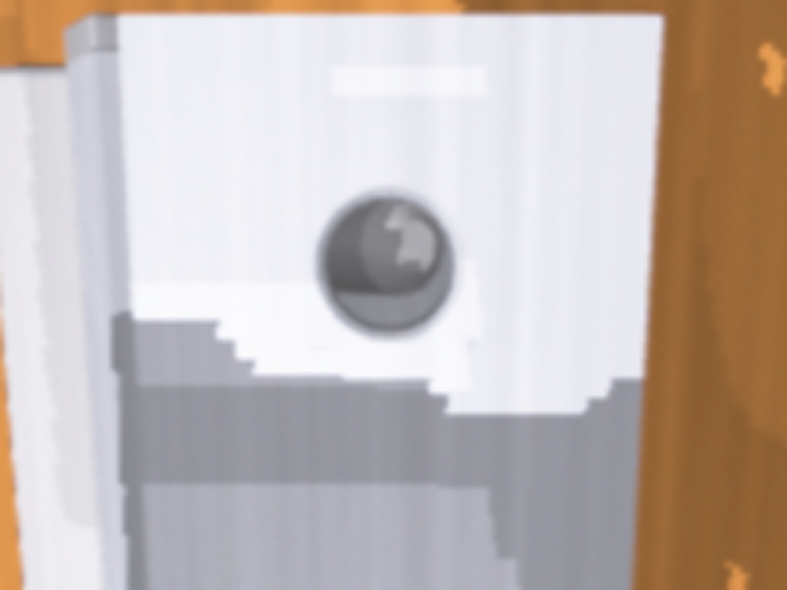

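View pics/s14.png

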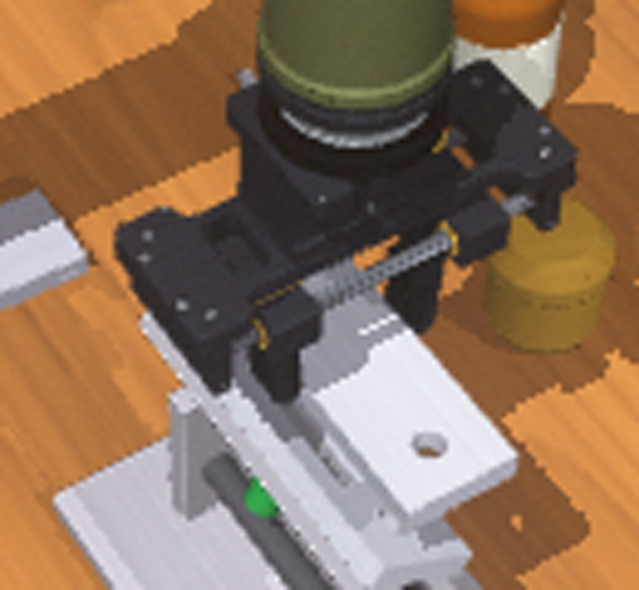

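```bash
python3 m2.py 387 263 408 247 430 445
```

```text
[ 0.5592 -0.2389  0.1489] [ 0.5575 -0.176   0.1855] [ 0.56   -0.1743  0.1683]
[ 0.5599 -0.3052  0.1855]
```

Request:
{"method": "drive_tool", "body": {"series": [[[0,2,-2,0,40],[0,0,-2,0,40],[0,0,-2,0,40],[0,0,0,0,40]]]}}

```text
clock: 26.15
tool_pos: [0.5585, -0.2366, 0.1417]
eef_rot: [0.705, 0.709, 0.0, 0.0]
contact_force: [0.6, 0.2, -3.4]
opening: 0.631
```

Request:
{"method": "drive_tool", "body": {"series": [[[0,0,-2,0,40],[0,0,0,0,40]]]}}

```text
clock: 26.35
tool_pos: [0.5588, -0.2368, 0.1398]
eef_rot: [0.705, 0.709, 0.0, 0.0]
contact_force: [0.7, -0.2, -2.8]
opening: 0.631
```

Request:
{"method": "drive_tool", "body": {"series": [[[0,0,-1,0,40],[0,0,0,0,40]]]}}

```text
clock: 26.55
tool_pos: [0.5588, -0.2367, 0.139]
eef_rot: [0.705, 0.709, 0.0, 0.0]
contact_force: [0.7, -0.6, -3.0]
opening: 0.63
```

```bash
python3 g.py w15 wrist 180 380 60 210
```

```text
3.933333333333333
0.6309313519669255 [ 0.55877831 -0.23676992  0.13898506] [ 1.46745963  0.0799146  -2.6319621 ]
```

View pics/w15.png

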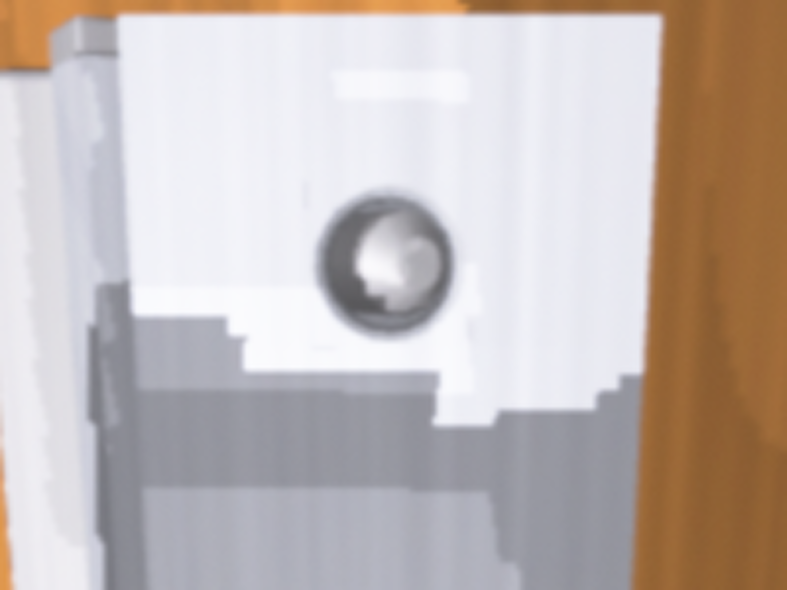

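Request:
{"method": "drive_tool", "body": {"series": [[[0,0,-1,0,40],[0,0,0,0,58],[0,0,0,0,60],[0,0,0,0,62],[0,0,0,0,64],[0,0,0,0,66],[0,0,0,0,66]]]}}

```text
clock: 27.3
tool_pos: [0.5585, -0.2367, 0.138]
eef_rot: [0.705, 0.709, 0.0, 0.0]
contact_force: [0.0, 0.2, -0.3]
opening: 0.749
```

```bash
python3 g.py w16 wrist 180 380 60 210; python3 g.py s16 side 220 350 180 300
```

```text
3.933333333333333
0.7493791740974427 [ 0.55849734 -0.23669917  0.13795838] [ 0.13293354 -0.15964522 -0.37864889]
4.916666666666667
0.7487349782858089 [ 0.55848434 -0.23668259  0.1379345 ] [-0.66299208  0.26527472  1.14996348]
```

View pics/w16.png

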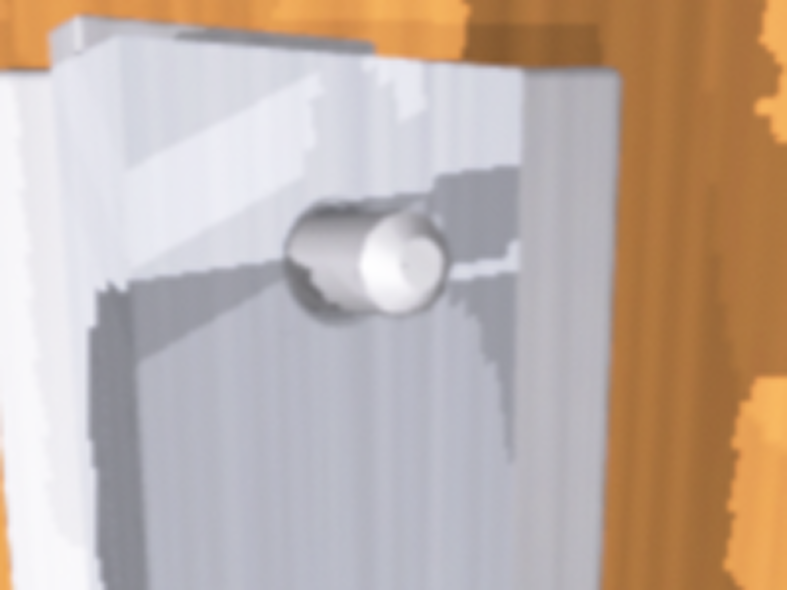

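View pics/s16.png

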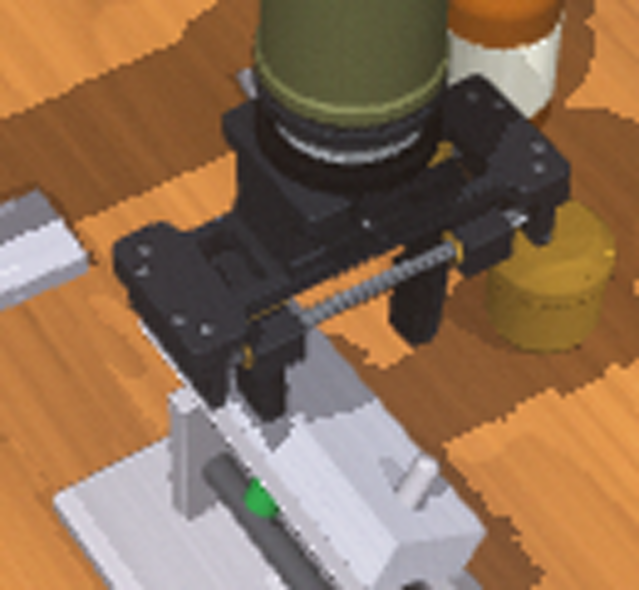

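Request:
{"method": "drive_tool", "body": {"series": [[[0,0,40,0,66],[2,-1,10,0,40],[2,0,0,0,0],[0,0,0,0,0],[0,0,0,0,0],[0,0,0,0,0],[0,0,0,0,0],[0,0,0,0,0],[0,0,0,0,0],[0,0,0,0,0]]], "force": 20}}

```text
clock: 28.4
tool_pos: [0.5624, -0.2377, 0.1879]
eef_rot: [0.705, 0.709, 0.0, 0.0]
contact_force: [0.1, 0.5, 0.2]
opening: 0.007
```

Request:
{"method": "drive_tool", "body": {"series": [[[0,0,-25,0,0],[0,0,-20,0,0],[0,0,-6,0,0],[0,0,-2,0,0],[0,0,0,0,0]]]}}

```text
clock: 28.9
tool_pos: [0.5628, -0.2379, 0.1354]
eef_rot: [0.705, 0.709, 0.0, 0.0]
contact_force: [-0.2, -0.4, -0.0]
opening: 0.001
```

Request:
{"method": "drive_tool", "body": {"series": [[[0,0,-4,0,0],[0,0,-3,0,0],[0,0,0,0,0]]]}}

```text
clock: 29.2
tool_pos: [0.5623, -0.2376, 0.1278]
eef_rot: [0.705, 0.709, 0.0, -0.0]
contact_force: [-0.1, -0.6, -0.0]
opening: 0.007
```

Request:
{"method": "drive_tool", "body": {"series": [[[0,0,-2,0,0],[0,0,0,0,0]]]}}

```text
clock: 29.4
tool_pos: [0.5623, -0.2377, 0.1258]
eef_rot: [0.705, 0.709, -0.0, -0.0]
contact_force: [0.8, 0.4, 0.2]
opening: 0.001
```

Request:
{"method": "drive_tool", "body": {"series": [[[0,0,-2,0,0],[0,0,0,0,0]]]}}

```text
clock: 29.6
tool_pos: [0.5623, -0.2377, 0.1237]
eef_rot: [0.705, 0.709, -0.0, -0.0]
contact_force: [0.2, 0.2, -0.6]
opening: 0.005
```

Request:
{"method": "drive_tool", "body": {"series": [[[0,0,-2,0,0],[0,0,0,0,0]]]}}

```text
clock: 29.8
tool_pos: [0.5626, -0.2378, 0.1222]
eef_rot: [0.705, 0.709, 0.0, 0.0]
contact_force: [-1.4, -0.1, 1.4]
opening: 0.004
```

Request:
{"method": "drive_tool", "body": {"series": [[[0,0,-2,0,0],[0,0,0,0,0]]]}}

```text
clock: 30.0
tool_pos: [0.5634, -0.238, 0.1215]
eef_rot: [0.705, 0.709, 0.001, 0.001]
contact_force: [-2.2, 0.7, 11.2]
opening: 0.007
```

Request:
{"method": "drive_tool", "body": {"series": [[[0,0,-2,0,0],[0,0,0,0,0]]]}}

```text
clock: 30.2
tool_pos: [0.5639, -0.2381, 0.121]
eef_rot: [0.705, 0.709, 0.001, 0.002]
contact_force: [-4.3, 2.8, 20.3]
opening: 0.006
```

Request:
{"method": "drive_tool", "body": {"series": [[[0,0,10,0,0],[0,0,40,0,0],[0,0,45,0,0],[-20,40,10,0,20],[-20,45,0,0,40],[-20,45,0,0,60],[-10,45,0,0,60],[0,45,0,0,60],[0,45,0,0,60],[0,0,0,0,60]]]}}

```text
clock: 31.2
tool_pos: [0.4922, 0.0355, 0.2227]
eef_rot: [0.701, 0.714, 0.001, -0.002]
contact_force: [1.2, -0.1, 0.2]
opening: 0.622
```

Run:
```python
from h import *
import ov
ov.draw("side","pics/ov2.png",(220,350,225,325),[(.014,(0,0,255)),(.028,(255,0,255))])
cv2.imwrite("pics/t17.png",cams.snapshot("top"));cv2.imwrite("pics/s17.png",cams.snapshot("side"))
im=cv2.imread("pics/s17.png");cv2.imwrite("pics/s17c.png",cv2.resize(im[225:325,220:350],None,fx=6,fy=5.9,interpolation=cv2.INTER_CUBIC))
cv2.imwrite("pics/w17.png",cams.snapshot("wrist"));print(sensors.get_state()["tool_pos"],sensors.get_state()["clock"])
```

```text
[0.49236696 0.02568305 0.22291159] 31.4
```

View pics/ov2.png

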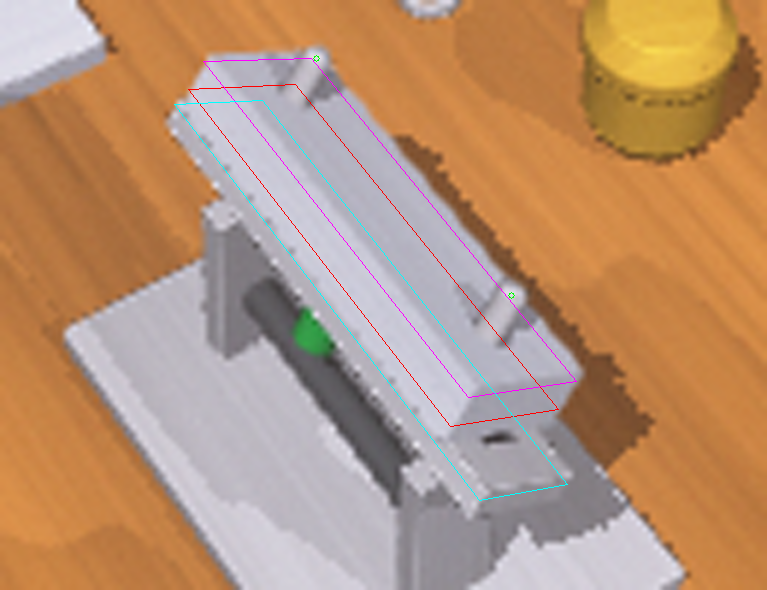

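View pics/s17c.png

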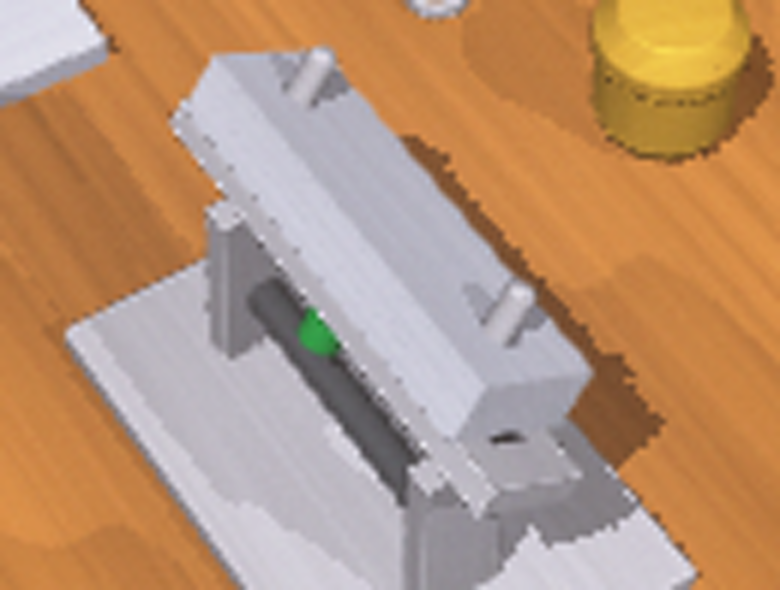

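View pics/t17.png

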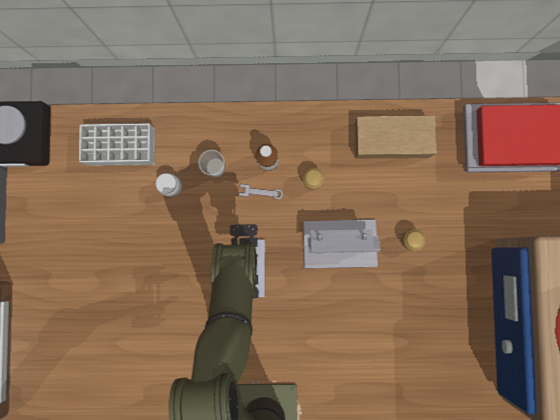

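```bash
python3 -c "
from plant import r,sensors
s=sensors.get_state();print(s['clock'],s['contact_force'],abs(s['qd']).max());r.finish_job()"
```

```text
31.4 [-0.62947592 -0.58026578 -0.41967676] 0.019488706095092095
the job is handed in; nothing more can be done
```

The filter press is assembled and handed in at 31.4 s. The frame went over both pins first and slid home. The solid cover plate then went on top of it. I held each plate level with the pin tips in its holes and let go, and it tilted and slid down the pins by itself.

**Checks that agreed:**
- **Frame:** I pressed it with about 26 N before fetching the cover, and it did not give. The fingers only slipped a little down the slope.
- **Cover:** I pressed it with about 20 N, and it sat firm.
- **Side camera:** after I backed away, the cover's top lined up with the outline calculated for its home position to within about 1–2 pixels. No gap showed between the two plates.
- **Bench:** the wrench, bottle, beaker, jar and both cups looked unmoved in the last top picture. The arm partly hid the spare plate there, but I never touched it.
- **Robot:** it was clear of everything, with the gripper open and no contact force.

**Checks that disagreed:**
- **Fingertip height:** the real fingertips end about 26 mm above the reported tool point. My first grasp closed on air above the frame. I measured the offset by touching down on the frame and allowed for it from then on.
- **Press heights:** contact on the frame came about 2 mm higher than I calculated for home, and on the cover about 2–3 mm lower. I put both down to uncertainty in the fingertip shape and the camera calibration.
- **Plate positions:** the top camera placed both plates about 3 mm short in x, so I corrected using the wrist camera.

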